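Change over the microscope bench

ROBOT

A 7-joint arm with a two-finger parallel gripper is mounted at the origin on the work surface. World frame = base frame: x ahead of the robot, y to its left, z up, the work surface at z = 0. Lengths are in m, angles in rad, forces in N, time in s.
With the tool pointing down it reaches from about 0.425 to 1.025 m from the base axis. Payload 9.4 kg.
Tool frame: the origin (TCP) lies at the very end of the fingers, on their centre line; the grasp point (between the pads) lies 19 mm behind it; z points along the fingers, y is the line along which they close (so a half turn about z gives the same grasp; the last joint's range is limited). The gripper opens to 85 mm and grips with 20 to 120 N. Pads are 22 mm wide; open, the fingers measure 114 mm over their backs; the gripper's body (76 mm by 85 mm) begins 54 mm behind the grasp point. The pads swing forward as they close: fully open they stand 13 mm farther back than shut.
Start: joints at [-1.359, 0.599, -0.003, 1.599, 0.002, 0.943, -0.08], TCP at [0.206, 0.695, 0.231] pointing down, gripper open.
Joint ranges: [-2.57, 2.57], [-0.35, 1.97], [-1.29, 1.29], [0.11, 2.56], [-1.05, 4.19], [0.11, 1.86], [-2.63, 2.63]. Speed limits (rad/s): [2.22, 2.22, 3.01, 3.01, 3.14, 3.14, 3.14].

INTERFACE

Orientations are given as a unit quaternion [x, y, z, w].
In Python, from bench import arm gives the robot as it stands. The module is installed in compiled form; this text tells all that it offers.
- The arm moves only by the shell command python3 -m handwheel 'ROWS' [FORCE]. ROWS is JSON, a list of rows, each an object with "hand": the finger opening in cm, from 0 to 8.54; "offset": the shift along the tool's x, y, z in cm, a list of three; "turn": the turn, a rotation vector about the tool's x, y, z in rad, a list of three. In form: [{"hand": hand, "offset": [tx, ty, tz], "turn": [wx, wy, wz]}, ...]. A call has 1 to 5 rows; each row shifts and turns the commanded pose from where the row before left it, along the tool's axes as they then stand; what a row does not reach is not made up. A row lasts 1/10 s, in which the tool goes at most 50 mm and 8.59 degrees, less where a joint would pass 70% of its speed; a pose out of reach is approached as far as the arm can. A call with a gripper value outside its range is refused whole. The fingers move at their own pace and stop on an object; FORCE is the grip in N (left out, the last holds). Time passes only in rows, so rows that do not move let the fingers close. It gives the time, the measured TCP pose, the force, the opening and the grip force at its end, in the units of the state.
- arm.get_state(): the state, without advancing time (a new reading comes with each control period).
- arm.camera(name): name is "side" or "top"; returns the picture (384x512x3 uint8, red, green, blue); there is no depth.
- arm.get_calibration(name): a dict with "vertical_fov" (degrees; the focal length in pixels is half the picture's height over the tangent of half this angle, whatever the lens; pixels are square), "cx", "cy" (the principal point, pixels), "origin" and "rotation" of the camera in the world. Camera axes: x right, y down, z forward; pixel columns grow to the right and rows downward; lengths in m; the calibration is good to about 2 mm. A picture is of the moment at which its call begins. get_calibration takes no time and is no camera call.
- arm.sign_off(): hands the job in; it is judged then, once.
Trained networks look in the newest picture that a camera, given by its name, has taken for a name from the list of things; names that differ only in an ending like _2 or _b are one class to them, and where a whole thing is asked for, a point or a joint stands for the part that bears it (a point fixed in the world has none). Each returns a list of dicts, best first, with "confidence" (0 to 1); they miss things now and then, are a little off and sometimes report something else, mostly with a low value. They report only what shows in the picture. A call takes as long as a camera call. They do not tell look-alikes from the thing itself.
- arm.trace(camera, name): "pixels" (384x512 bool, what is visible of it) and "bbox" ([left, top, width, height] in pixels, round what is visible of it).
The state is a dict: "time": time; "q": joint angles; "dq": joint speeds; "effort": joint torques, N m; "eef_pos": TCP position; "tcp_rot": TCP orientation; "wrist_force": force on the tool from outside, world axes, zero at the start; "torque": the same for the moment, N m; "finger_gap": opening from 0.0 (shut) to 1.0 (fully open); "grasp_force": force on a finger pad.
Only numpy, scipy, OpenCV 4.12 (cv2) and the standard library are available. Lean on these libraries where they do the work, as an engineer would, in place of code of your own. Each camera call takes 0.05 s, during which the arm holds its last target. There are 200 camera calls.

TASK

Change over the microscope bench: lift open the clear cover of the reel stand, put every reel that stands on the bench right down on the spindle of its own colour, then lower the cover gently until it is fully shut - do not let it drop. Also push the white plaster sample across the bench, upright, until it stands wholly inside the yellow circle by the microscope. Leave the other things on the bench where they are.

Things in the scene. Friction and masses are not known exactly. Their poses are not given: they have to be found in the camera images.
- stand: fixed reel stand: dark base plate 160 (x) x 330 (y) x 12 mm with three upright spindles in a row along its y axis at its x = 0 (y = +100 orange, 0 blue, -100 green mm), a 105 mm high aluminium back wall whose inner face is at x = +71 mm, and 52 mm high end cheeks at y = +-157 to 165 mm; the front (-x) is open. Origin: centre of the underside, on the bench; x points to the back of the stand, z up
- spindle_orange (a point): foot of the orange spindle, on top of the stand's base plate (12 mm above the bench), axes as the stand's. The spindle is a steel rod of 13 mm diameter with a tapered orange tip, 80 mm tall from this point (tip at 92 mm above the bench), and stands on a flat orange disc; spindles are 100 mm apart
- spindle_blue (a point): foot of the blue spindle, on top of the stand's base plate (12 mm above the bench), axes as the stand's. The spindle is a steel rod of 13 mm diameter with a tapered blue tip, 80 mm tall from this point (tip at 92 mm above the bench), and stands on a flat blue disc; spindles are 100 mm apart
- spindle_green (a point): foot of the green spindle, on top of the stand's base plate (12 mm above the bench), axes as the stand's. The spindle is a steel rod of 13 mm diameter with a tapered green tip, 80 mm tall from this point (tip at 92 mm above the bench), and stands on a flat green disc; spindles are 100 mm apart
- cover (a joint): angle of the clear hinged cover over the stand, rad: 0 = level, fully shut on its stop; 1.85 = fully open, leaning back past upright on its open stop, where it stays. The hinge is nearly free: let go below about 1.5 it falls shut; holding it up at the handle takes about 2 N
- cover_hinge (a point): a point on the cover's hinge axis, midway along it: the axis runs along the stand's y, 108 mm above the bench, 70 mm behind the spindle row
- cover_handle (a point): middle of the cover's red handle: a round bar of 12 mm diameter and 130 mm length parallel to the hinge, 155 mm from the hinge axis, 40 mm past the clear plate's front edge; shut, it is 108 mm above the bench. Opening carries it up and back over the hinge in an arc
- reel_orange: reel with orange winding and orange top face, standing upright, or absent: bottom flange 76 mm across and 6 mm thick, wound barrel 52 mm across above it (the place to grip), 64 mm tall in all, 20 mm bore right through, 100 to 200 g. Origin: centre of the underside, z along the bore
- reel_blue: reel with blue winding and blue top face, standing upright, or absent: bottom flange 76 mm across and 6 mm thick, wound barrel 52 mm across above it (the place to grip), 64 mm tall in all, 20 mm bore right through, 100 to 200 g. Origin: centre of the underside, z along the bore
- reel_green: reel with green winding and green top face, standing upright, or absent: bottom flange 76 mm across and 6 mm thick, wound barrel 52 mm across above it (the place to grip), 64 mm tall in all, 20 mm bore right through, 100 to 200 g. Origin: centre of the underside, z along the bore
- plaster: white plaster sample: solid disc 110 mm across, 60 mm tall, 0.45 to 0.8 kg, too wide to grip. Origin: centre of the underside
- spot: flat yellow circle with black inside painted on the bench: 136 mm inner and 148 mm outer diameter; pose: its centre, at bench level
- jar: bystander: amber glass jar with a grey cap, 40 mm across, 45 mm tall. Origin: its underside (in the middle)
- bottle: bystander: white bottle, 54 mm across, 130 mm tall. Origin: its underside (in the middle)
- mug: bystander: blue mug, 78 mm across, 85 mm tall, handle along its +y. Origin: its underside (in the middle)
- mouse: bystander: black computer mouse, 100 mm long along its x axis, 60 mm wide, 35 mm tall. Origin: its underside (in the middle)
- driver: bystander: screwdriver lying on the bench, 170 mm long along its x axis. Origin: its underside (in the middle)
- core: bystander: grey concrete core standing on end, 50 mm across, 70 mm tall. Origin: its underside (in the middle)
Things that resemble listed ones, but are neither listed nor needed, are in the scene too. Of the things that look like the plaster, the smallest one is meant.

How it is judged:
On the way, in this order (a step that is already met when the one before it is completed fails the run):
1. the cover is lifted open (value of joint cover above 1.3 rad), for 0.2 s.
2. every reel sits fully down on the spindle of its colour (horizontal distance between reel_orange and spindle_orange below 0.006 m and z of reel_orange in the frame of spindle_orange between -0.004 and 0.006 m and angle between each of reel_orange, reel_blue, reel_green's own z axis and vertical below 0.08 rad and horizontal distance between reel_blue and spindle_blue below 0.006 m and z of reel_blue in the frame of spindle_blue between -0.004 and 0.006 m and horizontal distance between reel_green and spindle_green below 0.006 m and z of reel_green in the frame of spindle_green between -0.004 and 0.006 m), for 0.2 s.
3. the cover is fully shut over the reels (value of joint cover below 0.03 rad), for 0.2 s.
At the end, for the whole second after the job is handed in: every reel present is on the spindle of its own colour, upright (within 0.08 rad), within 6 mm of the spindle's axis and of the base plate's top; the cover is shut (below 0.03 rad); the plaster sample stands flat on the bench, centre within 14 mm of the circle's centre; all released and at rest (all of step 2 and value of joint cover below 0.03 rad and horizontal distance between plaster and spot below 0.014 m and angle between plaster's own z axis and vertical below 0.05 rad and height (world z) of plaster below 0.005 m and linear speed of each of plaster, reel_orange, reel_blue, reel_green below 0.02 m/s); the robot touches nothing.
It fails at once if the cover drops shut (turns down faster than 2 rad/s when less than 0.5 rad from shut) (velocity of joint cover below -2 rad/s and value of joint cover below 0.5 rad).
It fails at once if the plaster sample is tipped over (angle between plaster's own z axis and vertical above 0.4 rad).
It fails at once if another thing on the bench is displaced by more than 60 mm or knocked over (distance of any of jar, bottle, mug, mouse, driver, core from where it was at the start of the episode above 0.06 m or angle between any of jar, bottle, mug, mouse, core's own z axis and vertical above 0.6 rad).
Of reel_orange, reel_blue, reel_green only 2 to 3 are there at a start; the rules pass over those that are not, and their reading is None.
At some moment in a run one of reel_orange, reel_blue, reel_green, plaster may be knocked a few centimetres aside while the robot is not near it.
It also fails if it takes over 208 s, if anything falls off the work surface, if the arm or the gripper's body presses on something with over 40 N, if the wrist force passes 120 N, or if a joint passes its speed limit or range.

## Working session

There is one attempt and no reset: what is moved stays moved. The work goes in short steps, Python scripts to look and compute and a shell command to move; the robot and the scene stay as the last step left them, time stands still between calls to the robot, and variables do not carry over. Pictures are saved under pics/ and viewed, at most 14 in all, crops included, and the job is handed in when it is done.

```bash
mkdir -p pics; ls; python3 - <<'E'
from bench import arm
import cv2,json
for n in("top","side"):
    im=arm.camera(n); cv2.imwrite(f"pics/{n}0.png",im[:,:,::-1]); c=arm.get_calibration(n); print(n,c)
s=arm.get_state();print(s)
E
```

```text
pics
top {'vertical_fov': 55.47043269245248, 'cx': 260.0888678528051, 'cy': 194.04393801365703, 'origin': array([ 0.39949726, -0.08278878,  1.11975109]), 'rotation': array([ 0.70986487, -0.70272052,  0.03000877, -0.03708376])}
side {'vertical_fov': 49.37344673040532, 'cx': 252.34935222353516, 'cy': 189.5265143969607, 'origin': array([ 0.23680519, -0.70053163,  0.89961504]), 'rotation': array([ 0.92126946, -0.19306732,  0.06168866, -0.3319369 ])}
{'time': 0.1, 'q': array([-1.35868106,  0.60004432, -0.00255987,  1.60003065,  0.00182061,
        0.94290214, -0.07980779]), 'dq': array([-0.00017849, -0.00187851, -0.00080982, -0.00179291,  0.00039243,
       -0.00011671,  0.00138219]), 'effort': array([ 4.61320262e-03, -7.77997112e+01,  1.56983022e+00, -2.58624995e+01,
        1.26632684e-02,  5.55778897e-03,  5.07273498e-06]), 'eef_pos': array([0.20638188, 0.69457649, 0.23051052]), 'tcp_rot': array([ 1.43868410e-01,  9.89596586e-01, -6.90496232e-04, -3.14260947e-05]), 'wrist_force': array([-0.17171526,  0.34007122, -0.0961452 ]), 'torque': array([ 0.05749971, -0.0001556 ,  0.01354357]), 'grasp_force': 0.0, 'finger_gap': 1.002474955105726}
```

View pics/top0.png

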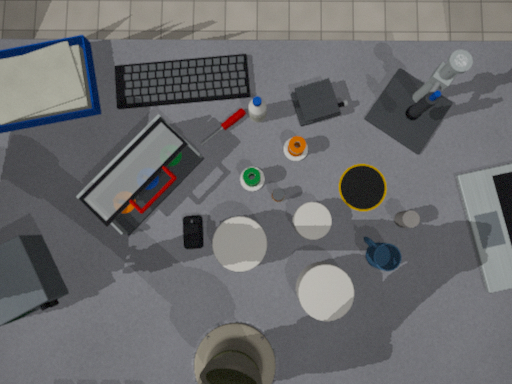

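View pics/side0.png

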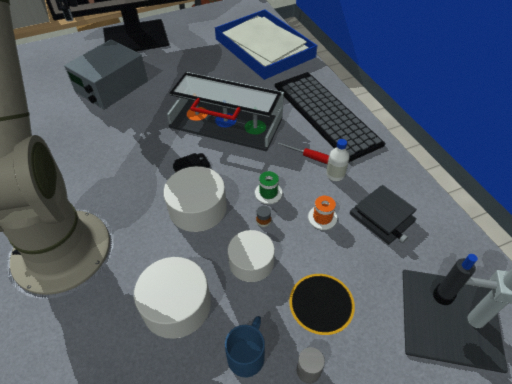

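The top view shows the stand at about (140,175) with its red handle at (153,190), the orange reel at (296,147), the green reel at (252,178) and the circle at (362,187). No blue reel shows. Plaster candidates are (313,221), (240,244) and (326,292). (313,221) looks the smallest, so I'll measure all three.

```bash
cat > h.py <<'E'
from bench import arm
import numpy as np, cv2, json
from scipy.spatial.transform import Rotation as R
from scipy.optimize import least_squares
C={}
for n in("top","side"):
    c=arm.get_calibration(n); C[n]=(192/np.tan(np.radians(c["vertical_fov"]/2)),c["cx"],c["cy"],np.array(c["origin"]),R.from_quat(c["rotation"]).as_matrix())
def proj(n,P):
    f,cx,cy,o,M=C[n]; q=(np.atleast_2d(P)-o)@M; return np.c_[cx+f*q[:,0]/q[:,2],cy+f*q[:,1]/q[:,2]]
def ray(n,u):
    f,cx,cy,o,M=C[n]; d=M@np.array([(u[0]-cx)/f,(u[1]-cy)/f,1]); return o,d/np.linalg.norm(d)
def plane(n,u,z=0):
    o,d=ray(n,u); return o+d*(z-o[2])/d[2]
def tri(ut,us):
    (a,d),(b,e)=ray("top",ut),ray("side",us); s=np.linalg.lstsq(np.c_[d,-e],b-a,rcond=None)[0]
    p,q=a+s[0]*d,b+s[1]*e; return (p+q)/2,np.linalg.norm(p-q)
def circ(r,z,k=48):
    t=np.linspace(0,2*np.pi,k,endpoint=False); return np.c_[r*np.cos(t),r*np.sin(t),0*t+z]
def bbox(p): return np.r_[p.min(0),p.max(0)]
def fit(model,boxes,x0):
    "position (3) of a rigid point model from bboxes {cam:[l,t,r,b]}"
    g=least_squares(lambda x:np.concatenate([bbox(proj(n,model+x))-b for n,b in boxes.items()]),x0,loss='soft_l1')
    return g.x,np.abs(g.fun).max()
def mb(m):
    ys,xs=np.nonzero(m); return np.array([xs.min(),ys.min(),xs.max()+1,ys.max()+1.])-0.5+0.0
REEL=np.r_[circ(.038,0),circ(.038,.006),circ(.026,.064)]
DISC=np.r_[circ(.055,0),circ(.055,.06)]
def pics(tag,save=True):
    d={n:arm.camera(n) for n in("top","side")}
    if save:
        for n,i in d.items(): cv2.imwrite(f"pics/{n}{tag}.png",i[:,:,::-1])
    return d
E
python3 - <<'E'
from h import *
pics("1")
for name in ["reel_orange","reel_blue","reel_green","plaster","spot","cover_handle","stand","jar","bottle","mug","mouse","driver","core"]:
    for n in("top","side"):
        for r in arm.trace(n,name)[:4]:
            if r["confidence"]>.2:
                b=r["bbox"]; c=plane(n,(b[0]+b[2]/2-.5,b[1]+b[3]/2-.5),0.03); print(name,n,round(r["confidence"],2),list(map(int,b)),int(r["pixels"].sum()),c.round(3)[:2])
E
```

```text
reel_orange top 0.95 [287, 136, 21, 26] 483 [ 0.64  -0.182]
reel_orange top 0.73 [235, 167, 29, 23] 483 [ 0.549 -0.039]
reel_orange top 0.23 [362, 239, 40, 32] 843 [ 0.327 -0.431]
reel_orange side 0.84 [308, 194, 25, 38] 742 [ 0.638 -0.183]
reel_orange side 0.65 [169, 72, 108, 50] 2856 [0.577 0.365]
reel_orange side 0.3 [224, 316, 41, 61] 1816 [ 0.328 -0.416]
reel_green top 0.59 [235, 165, 28, 27] 495 [ 0.55 -0.04]
reel_green side 0.86 [256, 168, 26, 31] 708 [ 0.558 -0.04 ]
reel_green side 0.49 [167, 72, 119, 75] 6481 [0.566 0.298]
plaster top 0.72 [296, 261, 57, 58] 2768 [ 0.222 -0.262]
plaster top 0.67 [213, 215, 51, 56] 2420 [ 0.356 -0.009]
plaster top 0.57 [292, 199, 39, 41] 1112 [ 0.43  -0.225]
plaster side 0.71 [134, 253, 76, 86] 4869 [ 0.224 -0.25 ]
plaster side 0.63 [163, 165, 64, 67] 3395 [ 0.358 -0.004]
plaster side 0.55 [229, 230, 47, 52] 1918 [ 0.427 -0.228]
spot top 0.93 [339, 165, 45, 43] 1741 [ 0.527 -0.376]
spot side 0.94 [284, 275, 70, 62] 3110 [ 0.512 -0.401]
cover_handle top 0.59 [76, 115, 114, 112] 5035 [0.57  0.312]
cover_handle side 0.84 [168, 72, 115, 47] 2988 
[... 387 characters left out ...]
043]
bottle side 0.41 [288, 148, 35, 15] 245 [0.701 0.017]
mug top 0.93 [360, 239, 43, 32] 879 [ 0.325 -0.43 ]
mug top 0.3 [398, 211, 25, 18] 386 [ 0.43  -0.518]
mug side 0.81 [225, 317, 39, 60] 1771 [ 0.328 -0.417]
mouse top 0.82 [180, 213, 23, 34] 625 [0.392 0.132]
mouse side 0.67 [173, 153, 34, 18] 450 [0.387 0.126]
mouse side 0.65 [228, 228, 48, 56] 1988 [ 0.426 -0.227]
driver top 0.71 [202, 112, 45, 34] 310 [0.702 0.038]
driver top 0.31 [284, 134, 25, 29] 469 [ 0.641 -0.179]
driver side 0.82 [301, 152, 24, 10] 170 [0.718 0.002]
driver side 0.66 [171, 73, 111, 44] 3071 [0.591 0.366]
core top 0.61 [394, 211, 26, 18] 361 [ 0.431 -0.507]
core side 0.75 [295, 345, 28, 38] 794 [ 0.434 -0.501]
```

```bash
python3 - <<'E'
from h import *
I={n:cv2.imread(f"pics/{n}1.png") for n in("top","side")}
def comps(n,lo,hi,roi,mn=12):
    h=cv2.cvtColor(I[n],cv2.COLOR_BGR2HSV); m=cv2.inRange(h,lo,hi)
    z=np.zeros_like(m); x,y,w,hh=roi; z[y:y+hh,x:x+w]=m[y:y+hh,x:x+w]
    k,l,s,c=cv2.connectedComponentsWithStats(z)
    return [(s[i],c[i].round(1),l==i) for i in range(1,k) if s[i][4]>=mn]
roi={"top":(70,105,140,130),"side":(160,65,130,90)}
for nm,lo,hi in(("red",(0,150,90),(5,255,255)),("red2",(172,150,90),(180,255,255)),("or",(9,110,60),(22,255,255)),("bl",(105,110,60),(125,255,255)),("gr",(50,110,40),(90,255,255))):
    for n in I:
        for s,c,m in comps(n,lo,hi,roi[n]): print(nm,n,s,c)
# fits
H=lambda n:cv2.cvtColor(I[n],cv2.COLOR_BGR2HSV)
R1={"orange":{"top":[287,136,21,26],"side":[308,194,25,38]},"green":{"top":[239,165,26,27],"side":[256,168,26,31]}}
P=[{"top":a,"side":b} for a,b in(([296,261,57,58],[134,253,76,86]),([213,215,51,56],[163,165,64,67]),([292,199,39,41],[229,230,47,52]))]
# dia/height fit of plaster candidates
for p in P:
    bx={n:np.array([b[0],b[1],b[0]+b[2],b[1]+b[3]])-.5 for n,b in p.items()}
    f=lambda x:np.concatenate([bbox(proj(n,np.r_[circ(x[2],0),circ(x[2],x[3])]+[x[0],x[1],0]))-b for n,b in bx.items()])
    g=least_squares(f,[.4,-.2,.06,.06]);print("disc x,y,r,h",g.x.round(4),g.fun.round(1))
# spot: ellipse of yellow ring
for n,roi_ in(("top",(330,155,65,65)),("side",(280,265,85,80))):
    m=np.zeros((384,512),bool); 
    for s,c,mm in comps(n,(15,100,80),(35,255,255),roi_): m|=mm
    ys,xs=np.nonzero(m); w=np.array([plane(n,(x,y)) for x,y in zip(xs,ys)])[:,:2]
    g=least_squares(lambda x:np.hypot(*(w-x[:2]).T)-x[2],[.52,-.38,.07]);print("spot",n,g.x.round(4),len(w))
for n,roi_ in(("top",(280,125,40,45)),("side",(300,185,45,50))):
  for s,c,m in comps(n,(5,110,60),(22,255,255),roi_): print("orange",n,s,c)
for n,roi_ in(("top",(235,160,40,40)),("side",(250,165,45,40))):
  for s,c,m in comps(n,(50,110,40),(90,255,255),roi_): print("green",n,s,c)
a=I["top"][105:265,70:350];b=I["side"][60:300,160:360]
cv2.imwrite("pics/c1.png",cv2.resize(a,None,fx=2.85,fy=2.85,interpolation=cv2.INTER_CUBIC));cv2.imwrite("pics/c2.png",cv2.resize(I["side"][60:300,160:360],None,fx=2.5,fy=2.5,interpolation=cv2.INTER_CUBIC))
E
```

```text
red top [129 166  48  47 288] [155.6 192. ]
red side [190  98  50  21 217] [212.1 110.8]
or top [121 203  13  11  74] [127.7 208.7]
or side [186 109  22  12 150] [195.4 115.5]
bl top [ 70 105  31  15 253] [ 85.6 112.1]
bl top [145 176  14  14  93] [152.7 183.6]
bl side [247  65  43  15 364] [268.3  69.7]
bl side [215 117  22  11 155] [224.4 122.2]
gr top [168 153  14  14  87] [175.7 160. ]
gr side [244 120  22  15 225] [254.9 127.2]
disc x,y,r,h [ 0.2283 -0.2553  0.0759  0.0938] [-0.3  0.6  1.   2.   0.6  0.9  1.1 -1.9]
disc x,y,r,h [ 0.3596 -0.012   0.0764  0.0869] [-1.5  1.1  2.  -0.   1.1 -0.1 -0.4 -0.8]
disc x,y,r,h [ 0.4295 -0.2223  0.0564  0.0517] [-0.6  1.2  0.4 -1.  -0.4 -0.   0.6  0.1]
spot top [ 0.531  -0.3851  0.0703] 368
spot side [ 0.5301 -0.385   0.0707] 581
orange top [288 136  18  20 279] [296.5 145.5]
orange side [315 195  21  17 256] [324.9 203.4]
orange side [313 208  21  17 184] [322.1 217.4]
green top [243 168  17  18 216] [251.3 176.5]
green side [260 171  19  15 193] [268.5 178.4]
green side [260 186  17  13 146] [267.9 192.4]
```

View pics/c1.png

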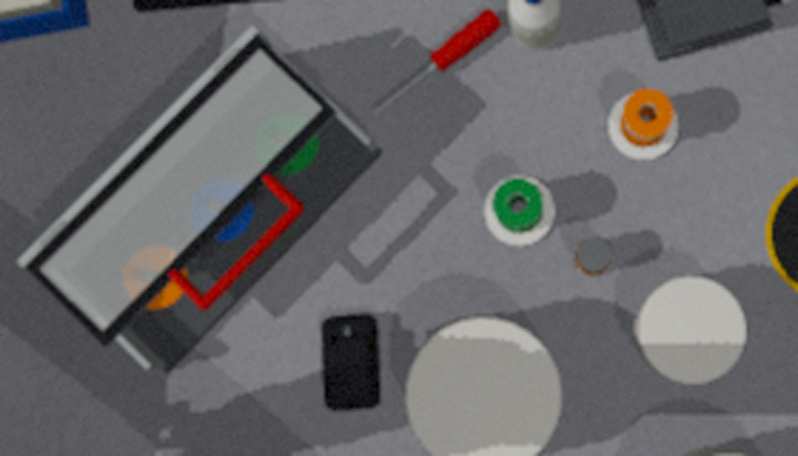

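View pics/c2.png

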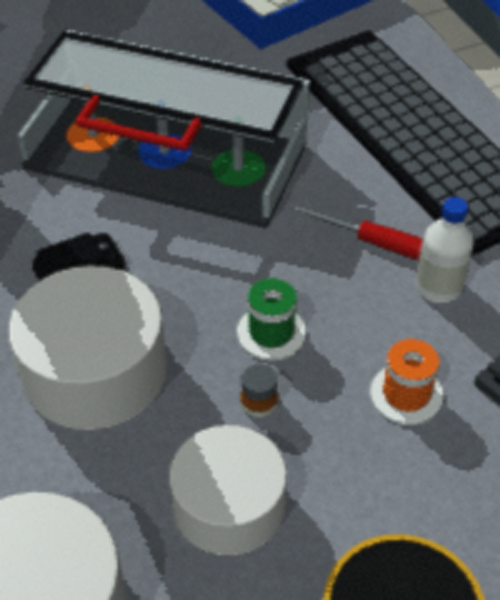

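The crops agree with the masks:
- **Plaster:** the smallest white disc at top px (313,221) measures r≈56 mm, h≈52–60 mm. The other two are r≈76 mm look-alikes.
- **Reels:** only orange and green are present, so there is no blue reel.
- **Handle bar ends:** top px (142,211) and (175,178).

Next I'll fit the stand pose and the reels.

```bash
python3 - <<'E'
from h import *
L=np.array([[-.085,.065,.108],[-.085,-.065,.108],[0,.1,.013],[0,0,.013],[0,-.1,.013],[-.08,.165,.012],[-.08,-.165,.012]])
T=np.array([[141.9,211.3],[174.6,178],[124.4,202.2],[147.9,178.7],[171,155.2],[129.6,234.8],[203.7,157.6]])
S=np.array([[192,108.8],[235.2,117.2],[196.8,113.2],[225.2,120],[255.6,127.2],[170,126],[266.4,149.2]])
for i in range(7):
    p,e=tri(T[i],S[i]); print(L[i],p.round(4),round(e,4))
def W(x): return np.c_[L[:,:2]@np.array([[np.cos(x[2]),np.sin(x[2])],[-np.sin(x[2]),np.cos(x[2])]])+x[:2],L[:,2]+x[3]]
f=lambda x:np.r_[(proj("top",W(x))-T).ravel(),(proj("side",W(x))-S).ravel()]
for y0 in (.8,-.8):
    g=least_squares(f,[.56,.3,y0,0],loss='soft_l1');print(g.x.round(4),g.cost,f(g.x).round(1).tolist())
# reels
def box(b): return np.array([b[0],b[1],b[0]+b[2],b[1]+b[3]])-.5
# bore-top: coloured top ring centre at z=.064 in each view
for nm,t,s in(("orange",(296.5+0,145.6),(324.9,203.4)),("green",(251.0,176.5),(268.5,178.4))):
    print(nm,"tri top",[a.round(4) if hasattr(a,'round') else a for a in tri(t,s)],plane("top",t,.064).round(4),plane("side",s,.064).round(4))
for nm,bt,bs in(("orange",[284,136,25,29],[308,194,31,38]),("green",[239,165,26,27],[254,168,30,34])):
    print(nm,fit(REEL,{"top":box(bt),"side":box(bs)},[.6,-.1,0]))
E
```

```text
[-0.085  0.065  0.108] [0.4447 0.2559 0.1076] 0.0005
[-0.085 -0.065  0.108] [0.5417 0.1661 0.111 ] 0.0072
[0.    0.1   0.013] [0.4764 0.3419 0.0137] 0.0012
[0.    0.    0.013] [0.549  0.2731 0.0134] 0.0006
[ 0.    -0.1    0.013] [0.624  0.2051 0.0107] 0.0023
[-0.08   0.165  0.012] [0.3789 0.3225 0.0103] 0.0036
[-0.08  -0.165  0.012] [0.6166 0.1044 0.0087] 0.0001
[ 0.5504  0.2739  0.8243 -0.0013] 5.326517870974762 [0.3, -0.2, 0.3, -0.6, 0.4, -0.4, -0.0, -0.5, -0.3, -0.4, -1.5, 0.7, 0.3, -0.3, 0.1, 0.3, -1.7, 1.2, 0.1, 0.5, 0.3, 0.2, -0.5, -0.3, -2.2, -0.6, 0.4, -0.3]
[ 0.5504  0.2739  0.8243 -0.0013] 5.32651787097473 [0.3, -0.2, 0.3, -0.6, 0.4, -0.4, -0.0, -0.5, -0.3, -0.4, -1.5, 0.7, 0.3, -0.3, 0.1, 0.3, -1.7, 1.2, 0.1, 0.5, 0.3, 0.2, -0.5, -0.3, -2.2, -0.6, 0.4, -0.3]
orange tri top [array([ 0.6465, -0.1781,  0.0613]), np.float64(0.004)] [ 0.644  -0.1772  0.064 ] [ 0.6472 -0.1802  0.064 ]
green tri top [array([ 0.5525, -0.0449,  0.0619]), np.float64(0.0022)] [ 0.5511 -0.0446  0.064 ] [ 0.5527 -0.0467  0.064 ]
orange (array([ 0.64645653, -0.18150177,  0.0041046 ]), np.float64(3.20039748156384))
green (array([ 0.55371741, -0.04504953,  0.01190168]), np.float64(1.3064643216251284))
```

```bash
cat > go.py <<'E'
# usage: go.py x y z [az]  -> remaining move in tool axes (cm), turn (rad about tool axes) ; "s" prefix = stand coords
import sys
from h import *
SX,SY,SA=.5504,.2739,.8243
def st2w(x,y): c,s=np.cos(SA),np.sin(SA); return SX+c*x-s*y,SY+s*x+c*y
if __name__=="__main__":
    a=sys.argv[1:]; st=arm.get_state(); p=np.array(st["eef_pos"]); Q=R.from_quat(st["tcp_rot"])
    s0=a[0]=="s"; a=list(map(float,a[1:] if s0 else a)); t=np.array(a[:3])
    if s0: t[:2]=st2w(*a[:2])
    az=a[3] if len(a)>3 else SA
    want=min((R.from_matrix(np.c_[[np.sin(b)*-1*-1,-np.cos(b),0],[np.cos(b),np.sin(b),0],[0,0,-1]]) for b in(az,az+np.pi)),key=lambda w:(Q.inv()*w).magnitude())
    # columns: tool x = y cross z
    M=want.as_matrix(); assert abs(np.linalg.det(M)-1)<1e-6
    print("t",round(st["time"],2),"pos",p.round(4),"F",np.round(st["wrist_force"],1),"gap",round(st["finger_gap"],3),"grip",round(st["grasp_force"],1))
    print("off cm",(Q.inv().apply(t-p)*100).round(2),"turn",(Q.inv()*want).as_rotvec().round(3),"off after turn",(want.inv().apply(t-p)*100).round(2))
E
sed -i 's/\[np.sin(b)\*-1\*-1,-np.cos(b),0\]/[-np.sin(b),np.cos(b),0]/; s/np.c_\[\(.*\)\]) for/np.array([\1]).T) for/' go.py
python3 go.py s -.085 0 .20
```

```text
t 1.5 pos [0.2065 0.695  0.2313] F [-0.3 -0.  -0.2] gap 1.0 grip 0.0
off cm [-41.2  -38.2    3.13] turn [0.    0.    0.458] off after turn [-53.84 -16.05   3.13]
```

```bash
H="python3 -m handwheel"; python3 -m handwheel '[{"hand":5,"offset":[0,0,0],"turn":[0,0,0.12]},{"hand":5,"offset":[0,0,0],"turn":[0,0,0.12]},{"hand":5,"offset":[0,0,0],"turn":[0,0,0.11]},{"hand":5,"offset":[0,0,0],"turn":[0,0,0.11]}]' 40
python3 -m handwheel '[{"hand":5,"offset":[-4.5,-1.35,0.2],"turn":[0,0,0]},{"hand":5,"offset":[-4.5,-1.35,0.2],"turn":[0,0,0]},{"hand":5,"offset":[-4.5,-1.35,0.2],"turn":[0,0,0]},{"hand":5,"offset":[-4.5,-1.35,0.2],"turn":[0,0,0]}]'
python3 -m handwheel '[{"hand":5,"offset":[-4.5,-1.35,0.2],"turn":[0,0,0]},{"hand":5,"offset":[-4.5,-1.35,0.2],"turn":[0,0,0]},{"hand":5,"offset":[-4.5,-1.35,0.2],"turn":[0,0,0]},{"hand":5,"offset":[-4.5,-1.35,0.2],"turn":[0,0,0]},{"hand":5,"offset":[0,0,0],"turn":[0,0,0]}]'
python3 go.py s -.085 0 .20
```

```text
time: 1.9
eef_pos: [0.2065, 0.695, 0.2313]
tcp_rot: [0.368, 0.93, -0.0, -0.0]
wrist_force: [0.9, -0.4, -0.5]
finger_gap: 0.582
grasp_force: 0.0
time: 2.3
eef_pos: [0.3022, 0.5314, 0.2233]
tcp_rot: [0.366, 0.931, 0.0, 0.0]
wrist_force: [1.0, 0.0, 0.2]
finger_gap: 0.586
grasp_force: 0.0
time: 2.8
eef_pos: [0.4003, 0.3643, 0.2155]
tcp_rot: [0.37, 0.929, -0.001, 0.001]
wrist_force: [-0.3, 0.4, 0.3]
finger_gap: 0.583
grasp_force: 0.0
t 2.8 pos [0.4003 0.3643 0.2155] F [-0.3  0.4  0.3] gap 0.583 grip 0.0
off cm [-17.21  -4.74   1.61] turn [-0.001  0.003 -0.011] off after turn [-17.16  -4.94   1.55]
```

```bash
python3 -m handwheel '[{"hand":5,"offset":[-4.3,-1.2,0.4],"turn":[0,0,-0.011]},{"hand":5,"offset":[-4.3,-1.2,0.4],"turn":[0,0,0]},{"hand":5,"offset":[-4.3,-1.2,0.4],"turn":[0,0,0]},{"hand":5,"offset":[-4.3,-1.2,0.4],"turn":[0,0,0]},{"hand":5,"offset":[0,0,0],"turn":[0,0,0]}]'
python3 go.py s -.085 0 .085
python3 - <<'E'
from h import *
d=pics("2")
cv2.imwrite("pics/c3.png",cv2.resize(np.hstack([d["top"][120:250,80:230],d["side"][20:150,150:300]])[:,:,::-1],None,fx=2.6,fy=2.6,interpolation=cv2.INTER_CUBIC))
E
```

```text
time: 3.3
eef_pos: [0.4943, 0.2135, 0.1992]
tcp_rot: [0.365, 0.931, -0.001, 0.001]
wrist_force: [-0.3, -0.4, 0.4]
finger_gap: 0.586
grasp_force: 0.0
t 3.3 pos [0.4943 0.2135 0.1992] F [-0.3 -0.4  0.4] gap 0.586 grip 0.0
off cm [ 1.000e-02 -2.500e-01  1.142e+01] turn [-0.001  0.003  0.   ] off after turn [-0.02 -0.26 11.42]
```

View pics/c3.png

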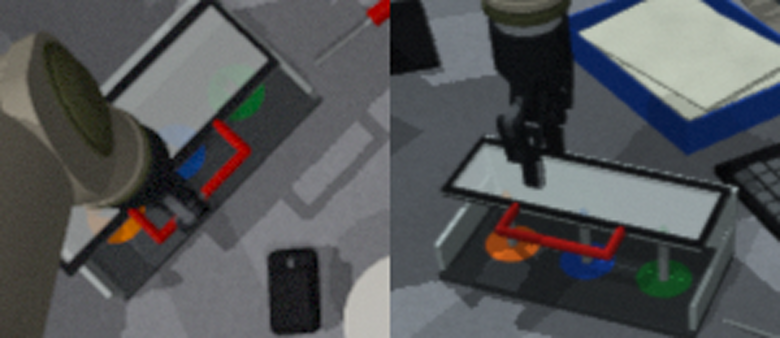

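The picture shows the gripper over the handle bar with its fingers across it. I'll narrow the opening to clear the plate edge, go down and grip.

```bash
python3 -m handwheel '[{"hand":3.2,"offset":[0,-0.25,2],"turn":[0,0,0]},{"hand":3.2,"offset":[0,0,3],"turn":[0,0,0]},{"hand":3.2,"offset":[0,0,3],"turn":[0,0,0]},{"hand":3.2,"offset":[0,0,2.4],"turn":[0,0,0]},{"hand":3.2,"offset":[0,0,1],"turn":[0,0,0]}]' && python3 -m handwheel '[{"hand":0,"offset":[0,0,0],"turn":[0,0,0]},{"hand":0,"offset":[0,0,0],"turn":[0,0,0]},{"hand":0,"offset":[0,0,0],"turn":[0,0,0]},{"hand":0,"offset":[0,0,0],"turn":[0,0,0]}]' 40; python3 go.py s -.085 0 .089
```

```text
time: 3.9
eef_pos: [0.488, 0.2191, 0.0835]
tcp_rot: [0.359, 0.933, -0.001, -0.001]
wrist_force: [0.4, -0.4, -1.7]
finger_gap: 0.376
grasp_force: 0.0
time: 4.3
eef_pos: [0.4875, 0.2171, 0.0861]
tcp_rot: [0.36, 0.933, -0.001, -0.001]
wrist_force: [-5.5, -1.6, -1.8]
finger_gap: 0.124
grasp_force: 38.9
t 4.3 pos [0.4875 0.2171 0.0861] F [-5.5 -1.6 -1.8] gap 0.124 grip 38.9
off cm [-0.76 -0.06 -0.29] turn [-0.003 -0.002  0.009] off after turn [-0.76 -0.05 -0.29]
```

```bash
python3 -m handwheel '[{"hand":0,"offset":[0,0.11,-1.86],"turn":[0,0,0]},{"hand":0,"offset":[0,0.33,-1.83],"turn":[0,0,0]},{"hand":0,"offset":[0,0.55,-1.78],"turn":[0,0,0]},{"hand":0,"offset":[0,0.76,-1.7],"turn":[0,0,0]},{"hand":0,"offset":[0,0.96,-1.59],"turn":[0,0,0]}]'; python3 go.py s -.058 0.0076 .1736
```

```text
time: 4.8
eef_pos: [0.5054, 0.2364, 0.1746]
tcp_rot: [0.361, 0.933, -0.002, -0.001]
wrist_force: [-4.5, -3.6, 0.2]
finger_gap: 0.125
grasp_force: 38.9
t 4.8 pos [0.5054 0.2364 0.1746] F [-4.5 -3.6  0.2] gap 0.125 grip 38.9
off cm [0.01 0.01 0.1 ] turn [-0.004 -0.001  0.008] off after turn [0.01 0.01 0.1 ]
```

Tracking is exact, so I'll carry on with the arc.

```bash
python3 -m handwheel '[{"hand":0,"offset":[0,1.14,-1.47],"turn":[0,0,0]},{"hand":0,"offset":[0,1.31,-1.32],"turn":[0,0,0]},{"hand":0,"offset":[0,1.46,-1.16],"turn":[0,0,0]},{"hand":0,"offset":[0,1.58,-0.97],"turn":[0,0,0]},{"hand":0,"offset":[0,1.69,-0.78],"turn":[0,0,0]}]'; python3 -m handwheel '[{"hand":0,"offset":[0,1.77,-0.57],"turn":[0,0,0]},{"hand":0,"offset":[0,1.83,-0.35],"turn":[0,0,0]},{"hand":0,"offset":[0,1.85,-0.13],"turn":[0,0,0]},{"hand":0,"offset":[0,1.86,0.09],"turn":[0,0,0]},{"hand":0,"offset":[0,1.83,0.31],"turn":[0,0,0]}]'; python3 go.py s .105 .0076 .237
```

```text
time: 5.3
eef_pos: [0.5552, 0.2897, 0.2332]
tcp_rot: [0.361, 0.933, -0.0, -0.0]
wrist_force: [-2.3, -4.8, 2.7]
finger_gap: 0.124
grasp_force: 40.0
time: 5.8
eef_pos: [0.6187, 0.3581, 0.2394]
tcp_rot: [0.361, 0.933, 0.001, 0.001]
wrist_force: [1.7, -5.8, -1.4]
finger_gap: 0.126
grasp_force: 39.9
t 5.8 pos [0.6187 0.3581 0.2394] F [ 1.7 -5.8 -1.4] gap 0.126 grip 39.9
off cm [ 0.06 -0.32  0.23] turn [0.002 0.002 0.008] off after turn [ 0.06 -0.32  0.24]
```

```bash
python3 -m handwheel '[{"hand":4,"offset":[0,0,0],"turn":[0,0,0]},{"hand":4,"offset":[0,0,0],"turn":[0,0,0]},{"hand":4,"offset":[0,0,-1],"turn":[0,0,0]},{"hand":4,"offset":[0,0,-3],"turn":[0,0,0]},{"hand":4,"offset":[0,0,-4],"turn":[0,0,0]}]' >/dev/null
python3 -m handwheel '[{"hand":7.5,"offset":[-3,-3.6,0],"turn":[0,0,0]},{"hand":7.5,"offset":[-3,-3.6,0],"turn":[0,0,0]},{"hand":7.5,"offset":[-3,-3.6,0],"turn":[0,0,0]},{"hand":7.5,"offset":[-3,-3.6,0],"turn":[0,0,0]},{"hand":7.5,"offset":[-3,-3.6,0],"turn":[0,0,0]}]' >/dev/null
python3 -m handwheel '[{"hand":7.5,"offset":[-3,-3.6,1],"turn":[0,0,0]},{"hand":7.5,"offset":[-3,-3.6,1],"turn":[0,0,0]},{"hand":7.5,"offset":[0,0,0],"turn":[0,0,0]}]'
python3 go.py .5527 -.0455 .20
python3 - <<'E'
from h import *
d=pics("3")
cv2.imwrite("pics/c4.png",cv2.resize(np.hstack([d["top"][100:270,60:340],d["side"][20:190,150:350]])[:,:,::-1],None,fx=1.66,fy=1.66,interpolation=cv2.INTER_CUBIC))
E
```

```text
time: 7.1
eef_pos: [0.6017, 0.022, 0.2971]
tcp_rot: [0.365, 0.931, -0.002, 0.0]
wrist_force: [-0.3, -0.5, 0.5]
finger_gap: 0.879
grasp_force: 0.0
t 7.1 pos [0.6017 0.022  0.2971] F [-0.3 -0.5  0.5] gap 0.879 grip 0.0
off cm [-0.98 -8.26  9.73] turn [-0.003  0.002 -0.001] off after turn [-0.99 -8.28  9.71]
```

View pics/c4.png

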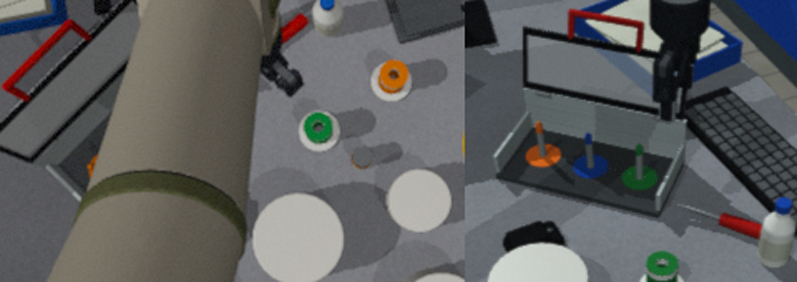

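The cover stands open, with the spindle tips in full view from the side and both reels where they were. Now the green reel.

```bash
python3 -m handwheel '[{"hand":7.5,"offset":[-0.5,-2.8,4],"turn":[0,0,0]},{"hand":7.5,"offset":[-0.4,-2.8,4],"turn":[0,0,0]},{"hand":7.5,"offset":[-0.1,-2.7,4],"turn":[0,0,0]},{"hand":7.5,"offset":[0,0,4],"turn":[0,0,0]},{"hand":7.5,"offset":[0,0,0],"turn":[0,0,0]}]' >/dev/null;python3 go.py .552 -.0456 .024
```

```text
t 7.7 pos [ 0.5526 -0.0361  0.1333] F [-0.4 -0.6  0.3] gap 0.876 grip 0.0
off cm [-0.65 -0.7  10.93] turn [-0.004 -0.005  0.01 ] off after turn [-0.6  -0.74 10.93]
```

```bash
python3 -m handwheel '[{"hand":7.5,"offset":[-0.6,-0.7,3],"turn":[-0.004,-0.005,0.01]},{"hand":7.5,"offset":[0,0,0],"turn":[0,0,0]},{"hand":7.5,"offset":[0,0,3],"turn":[0,0,0]},{"hand":7.5,"offset":[0,0,2],"turn":[0,0,0]}]' >/dev/null;python3 go.py .552 -.0456 .024; python3 - <<'E'
from h import *
d=pics("4")
cv2.imwrite("pics/c5.png",cv2.resize(np.hstack([d["top"][130:230,200:310],d["side"][120:220,210:330]])[:,:,::-1],None,fx=3.4,fy=3.4,interpolation=cv2.INTER_CUBIC))
E
```

```text
t 8.1 pos [ 0.5569 -0.0452  0.0581] F [ 0.7  0.1 -0.9] gap 0.876 grip 0.0
off cm [ 0.35 -0.39  3.4 ] turn [0.007 0.006 0.001] off after turn [ 0.33 -0.36  3.41]
```

View pics/c5.png

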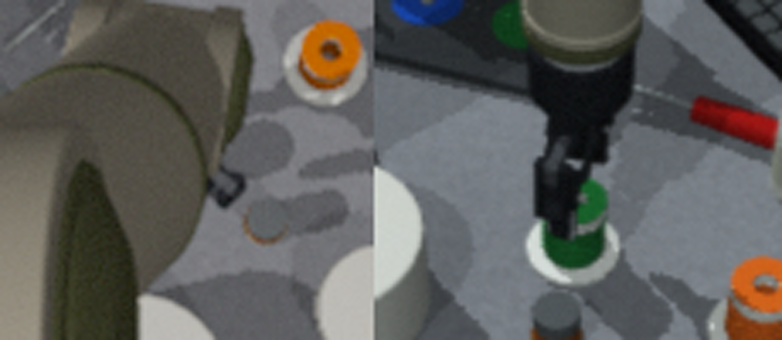

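The gripper straddles the green reel. I'll correct the offset and go down.

```bash
python3 -m handwheel '[{"hand":7.5,"offset":[0.3,-0.35,1],"turn":[0.006,0.006,0]},{"hand":7.5,"offset":[0,0,1.2],"turn":[0,0,0]},{"hand":7.5,"offset":[0,0,1.2],"turn":[0,0,0]},{"hand":7.5,"offset":[0,0,0],"turn":[0,0,0]}]' >/dev/null;python3 go.py .552 -.0456 .024;python3 -m handwheel '[{"hand":4,"offset":[0,0,0],"turn":[0,0,0]},{"hand":4,"offset":[0,0,0],"turn":[0,0,0]},{"hand":4,"offset":[0,0,0],"turn":[0,0,0]},{"hand":4,"offset":[0,0,0],"turn":[0,0,0]}]' 40;python3 go.py .552 -.0456 .024;
```

```text
t 8.6 pos [ 0.55   -0.0472  0.0212] F [-0.6 -0.6  0.1] gap 0.881 grip 0.0
off cm [-0.04  0.25 -0.28] turn [-0.003 -0.002 -0.001] off after turn [-0.04  0.25 -0.28]
time: 9.0
eef_pos: [0.5508, -0.0474, 0.0228]
tcp_rot: [0.365, 0.931, -0.001, -0.0]
wrist_force: [-0.8, -0.3, 3.2]
finger_gap: 0.61
grasp_force: 42.1
t 9.0 pos [ 0.5508 -0.0474  0.0228] F [-0.8 -0.3  3.2] gap 0.61 grip 42.1
off cm [ 0.03  0.22 -0.12] turn [-0.001 -0.    -0.001] off after turn [ 0.03  0.22 -0.12]
```

```bash
python3 -m handwheel '[{"hand":4,"offset":[0,0,-2],"turn":[0,0,0]},{"hand":4,"offset":[0,0,-4],"turn":[0,0,0]},{"hand":4,"offset":[0,0,-4],"turn":[0,0,0]},{"hand":4,"offset":[0,0,-4],"turn":[0,0,0]},{"hand":4,"offset":[0,0,0],"turn":[0,0,0]}]' ;python3 go.py s 0 -.1 .16
```

```text
time: 9.5
eef_pos: [0.5531, -0.0476, 0.1671]
tcp_rot: [0.365, 0.931, 0.001, 0.003]
wrist_force: [1.3, -0.2, -1.5]
finger_gap: 0.604
grasp_force: 42.5
t 9.5 pos [ 0.5531 -0.0476  0.1671] F [ 1.3 -0.2 -1.5] gap 0.604 grip 42.5
off cm [12.08 23.39  0.74] turn [ 0.003  0.005 -0.002] off after turn [12.03 23.42  0.71]
```

```bash
python3 - <<'E'
from h import *
from go import st2w
d=pics("5"); n="side"
h=cv2.cvtColor(d[n],cv2.COLOR_RGB2HSV)
# predicted tips/discs at current stand estimate vs seen
for nm,y,lo,hi in(("or",.1,(5,110,60),(20,255,255)),("bl",0,(105,110,50),(125,255,255)),("gr",-.1,(50,90,30),(90,255,255))):
    for z in(.0125,.092): print(nm,z,proj("side",[*st2w(0,y),z]).round(1),proj("top",[*st2w(0,y),z]).round(1))
    for n,roi in(("side",(160,65,130,90)),("top",(70,105,140,130))):
        hh=cv2.cvtColor(d[n],cv2.COLOR_RGB2HSV);m=cv2.inRange(hh,lo,hi);z0=np.zeros_like(m);x,y0,w,g=roi;z0[y0:y0+g,x:x+w]=m[y0:y0+g,x:x+w]
        k,l,s,c=cv2.connectedComponentsWithStats(z0)
        print("  ",n,[(s[i].tolist(),c[i].round(1).tolist()) for i in range(1,k) if s[i][4]>8])
cv2.imwrite("pics/c6.png",cv2.resize(d["side"][70:160,160:300][:,:,::-1],None,fx=5,fy=5,interpolation=cv2.INTER_CUBIC))
E
```

```text
or 0.0125 [[196.8 113.5]] [[124.6 201.8]]
or 0.092 [[193.8  93.6]] [[114.  199.8]]
   side [([192, 93, 5, 8, 29], [194.3, 96.9]), ([186, 106, 22, 15, 223], [196.8, 113.6])]
   top [([112, 191, 24, 23, 402], [124.0, 201.8])]
bl 0.0125 [[225.5 120. ]] [[147.8 178.2]]
bl 0.092 [[223.8 100. ]] [[139.  174.3]]
   side [([222, 100, 5, 7, 26], [223.8, 103.4]), ([215, 113, 22, 15, 232], [225.3, 120.2])]
   top [([70, 105, 31, 15, 245], [85.2, 112.1]), ([136, 167, 23, 23, 392], [147.4, 178.2])]
gr 0.0125 [[255.  126.7]] [[170.7 154.8]]
gr 0.092 [[254.8 106.7]] [[163.7 149.2]]
   side [([244, 120, 17, 15, 180], [252.3, 127.4]), ([265, 134, 7, 4, 16], [268.4, 135.6]), ([271, 134, 10, 14, 83], [275.5, 141.1]), ([271, 148, 9, 7, 35], [275.3, 152.1])]
   top [([159, 144, 23, 23, 375], [170.4, 154.9])]
```

View pics/c6.png

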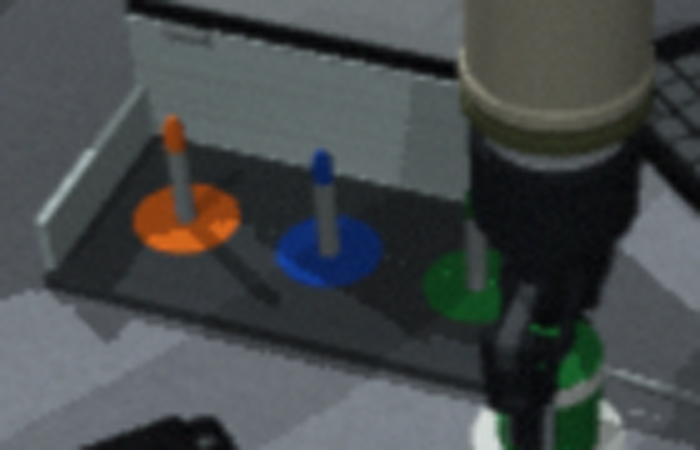

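The discs and tips match the fitted stand pose to within 0.5 px. Now I'll carry the green reel over.

```bash
python3 -m handwheel '[{"hand":4,"offset":[1.7,3.3,0],"turn":[0.003,0.005,0]},{"hand":4,"offset":[1.7,3.3,0],"turn":[0,0,0]},{"hand":4,"offset":[1.7,3.3,0],"turn":[0,0,0]},{"hand":4,"offset":[1.7,3.3,0],"turn":[0,0,0]},{"hand":4,"offset":[1.7,3.3,0],"turn":[0,0,0]}]' >/dev/null;python3 -m handwheel '[{"hand":4,"offset":[1.7,3.3,0],"turn":[0,0,0]},{"hand":4,"offset":[1.2,2.4,0],"turn":[0,0,0]},{"hand":4,"offset":[0,0,0],"turn":[0,0,0]},{"hand":4,"offset":[0,0,0],"turn":[0,0,0]}]' ;python3 go.py s 0 -.1 .122
```

```text
time: 10.5
eef_pos: [0.6171, 0.1931, 0.1599]
tcp_rot: [0.365, 0.931, -0.002, -0.005]
wrist_force: [-0.4, -1.3, -1.1]
finger_gap: 0.608
grasp_force: 42.4
t 10.5 pos [0.6171 0.1931 0.1599] F [-0.4 -1.3 -1.1] gap 0.608 grip 42.4
off cm [0.35 1.43 3.78] turn [-0.008 -0.007  0.   ] off after turn [0.38 1.4  3.79]
```

```bash
python3 -m handwheel '[{"hand":4,"offset":[0.37,1.4,0.5],"turn":[-0.008,-0.007,0]},{"hand":4,"offset":[0,0,1],"turn":[0,0,0]},{"hand":4,"offset":[0,0,0.8],"turn":[0,0,0]},{"hand":4,"offset":[0,0,0],"turn":[0,0,0]}]' >/dev/null;python3 go.py s 0 -.1 .122
python3 - <<'E'
from h import *
from go import st2w
d=pics("6")
for n in d:
  for r in arm.trace(n,"reel_green")[:2]: print(n,r["confidence"],r["bbox"])
p=arm.get_state()["eef_pos"]
print(proj("side",[*p[:2],p[2]+.041]),proj("side",[*st2w(0,-.1),.092]))
cv2.imwrite("pics/c7.png",cv2.resize(np.hstack([d["side"][70:160,200:310],d["top"][100:190,110:220]])[:,:,::-1],None,fx=3.6,fy=3.6,interpolation=cv2.INTER_CUBIC))
E
```

```text
t 10.9 pos [0.624  0.2049 0.1371] F [-0.3 -0.3 -2.2] gap 0.61 grip 42.4
off cm [0.09 0.07 1.51] turn [ 0.    -0.    -0.002] off after turn [0.09 0.07 1.51]
top 0.7 [145.1, 131.7, 32.1, 31.5]
side 0.87 [243.9, 79.1, 25.8, 29.3]
side 0.61 [167.7, 23.0, 116.0, 125.2]
[[255.00567787  82.13681388]] [[254.79414905 106.71258936]]
```

View pics/c7.png

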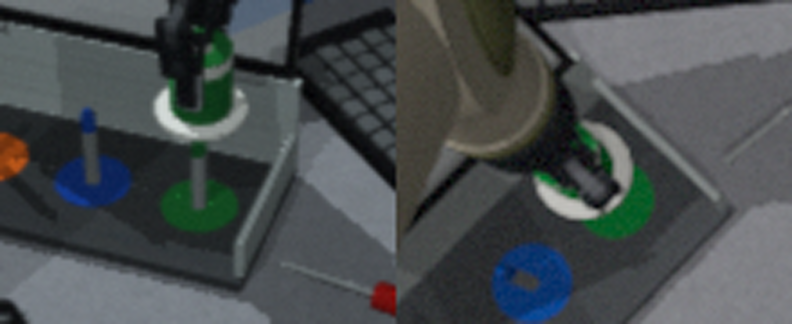

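```bash
python3 - <<'E'
from h import *
from go import st2w
I={n:cv2.imread(f"pics/{n}6.png") for n in("top","side")}
p=arm.get_state()["eef_pos"]; zb=p[2]-.0228
F=np.r_[circ(.038,0),circ(.038,.006)]
B={}
for n,roi in(("side",(236,85,40,30)),("top",(140,128,45,45))):
    h=cv2.cvtColor(I[n],cv2.COLOR_BGR2HSV); x,y,w,g=roi
    m=np.zeros(h.shape[:2],np.uint8); m[y:y+g,x:x+w]=cv2.inRange(h,(0,0,135),(180,45,255))[y:y+g,x:x+w]
    k,l,s,c=cv2.connectedComponentsWithStats(m); print(n,[(q.tolist()) for q in s[1:] if q[4]>15])
    i=1+np.argmax(s[1:,4]); B[n]=mb(l==i); print(B[n], bbox(proj(n,F+[p[0],p[1],zb])).round(1), "spindle there",bbox(proj(n,F+[*st2w(0,-.1),zb])).round(1))
g,e=fit(F,B,[p[0],p[1],zb]); print(g,e,p,"spindle",st2w(0,-.1))
E
```

```text
side [[243, 94, 26, 15, 119]]
[242.5  93.5 268.5 108.5] [242.3  90.5 268.1 108.5] spindle there [241.8  90.5 267.6 108.6]
top [[166, 135, 9, 17, 59], [149, 150, 17, 11, 79]]
[148.5 149.5 165.5 160.5] [147.3 133.  175.  160.2] spindle there [147.1 133.5 174.8 160.7]
[0.62666561 0.21103253 0.1032982 ] 15.832305097483356 [0.62518339 0.20544839 0.1391339 ] spindle (np.float64(0.6238072612445233), np.float64(0.20599290172170287))
```

The flange centre is within about 1–2 mm of the spindle axis in both views, so I'll lower it.

```bash
python3 -m handwheel '[{"hand":4,"offset":[0.1,0.03,1],"turn":[0,0,0]},{"hand":4,"offset":[0,0,1],"turn":[0,0,0]},{"hand":4,"offset":[0,0,1],"turn":[0,0,0]},{"hand":4,"offset":[0,0,1],"turn":[0,0,0]},{"hand":4,"offset":[0,0,0],"turn":[0,0,0]}]' >/dev/null;python3 go.py s 0 -.1 .036
```

```text
t 11.6 pos [0.6236 0.2065 0.0969] F [-1.   0.7 -2. ] gap 0.604 grip 42.4
off cm [-0.05 -0.03  6.09] turn [ 0.    -0.    -0.001] off after turn [-0.05 -0.02  6.09]
```

Force is only the reel's weight and the reel bottom is at z≈74 mm, below the tip, so it's threaded. Continuing down.

```bash
python3 -m handwheel '[{"hand":4,"offset":[0,0,1.5],"turn":[0,0,0]},{"hand":4,"offset":[0,0,1.5],"turn":[0,0,0]},{"hand":4,"offset":[0,0,1.5],"turn":[0,0,0]},{"hand":4,"offset":[0,0,1.2],"turn":[0,0,0]},{"hand":4,"offset":[0,0,0],"turn":[0,0,0]}]' >/dev/null;python3 go.py s 0 -.1 .035
```

```text
t 12.1 pos [0.6235 0.2065 0.0395] F [-0.5 -0.2 -0.6] gap 0.603 grip 42.4
off cm [-0.05 -0.02  0.45] turn [-0.    -0.    -0.001] off after turn [-0.05 -0.02  0.45]
```

```bash
python3 -m handwheel '[{"hand":4,"offset":[0,0,0.4],"turn":[0,0,0]},{"hand":4,"offset":[0,0,0],"turn":[0,0,0]}]' |grep wrist;python3 -m handwheel '[{"hand":6.6,"offset":[0,0,0],"turn":[0,0,0]},{"hand":6.6,"offset":[0,0,0],"turn":[0,0,0]},{"hand":6.6,"offset":[0,0,0],"turn":[0,0,0]},{"hand":6.6,"offset":[0,0,-1],"turn":[0,0,0]},{"hand":6.6,"offset":[0,0,-3],"turn":[0,0,0]}]'; python3 -m handwheel '[{"hand":7.5,"offset":[0,0,-4],"turn":[0,0,0]},{"hand":7.5,"offset":[0,0,-4],"turn":[0,0,0]},{"hand":7.5,"offset":[0,0,-4],"turn":[0,0,0]},{"hand":7.5,"offset":[0,0,0],"turn":[0,0,0]}]' >/dev/null; python3 go.py .6462 -.179 .2
python3 - <<'E'
from h import *
d=pics("7")
for n in d:
    for nm in ("reel_orange","reel_green","plaster"):
        for r in arm.trace(n,nm)[:3]: print(n,nm,round(r["confidence"],2),r["bbox"])
E
```

```text
wrist_force: [-0.1, 0.4, -1.4]
time: 12.8
eef_pos: [0.6231, 0.2064, 0.0767]
tcp_rot: [0.365, 0.931, -0.0, -0.001]
wrist_force: [0.5, 0.2, -0.3]
finger_gap: 0.78
grasp_force: 0.0
t 13.2 pos [0.6271 0.2072 0.2047] F [-0.3 -0.1 -0.8] gap 0.879 grip 0.0
off cm [-27.67 -27.01   0.29] turn [ 0.012  0.005 -0.002] off after turn [-27.63 -27.05   0.47]
top reel_orange 0.93 [287.4, 136.0, 21.8, 25.7]
top reel_green 0.87 [155.1, 145.0, 29.1, 22.2]
top reel_green 0.49 [100.4, 97.5, 60.4, 76.7]
top plaster 0.84 [291.4, 199.9, 41.9, 41.2]
top plaster 0.8 [297.7, 260.0, 54.9, 60.7]
top plaster 0.74 [212.0, 217.6, 53.4, 57.3]
side reel_orange 0.61 [306.3, 198.3, 31.2, 33.7]
side reel_green 0.74 [296.0, 349.1, 27.3, 34.9]
side reel_green 0.7 [243.7, 104.7, 25.7, 27.8]
side plaster 0.9 [166.1, 163.9, 59.4, 69.8]
side plaster 0.74 [227.5, 227.6, 46.7, 56.7]
side plaster 0.7 [136.4, 257.9, 74.1, 80.4]
```

```bash
python3 -m handwheel '[{"hand":7.5,"offset":[-3.05,-3,0],"turn":[0.012,0.005,0]},{"hand":7.5,"offset":[-3.05,-3,0],"turn":[0,0,0]},{"hand":7.5,"offset":[-3.05,-3,0],"turn":[0,0,0]},{"hand":7.5,"offset":[-3.05,-3,0],"turn":[0,0,0]},{"hand":7.5,"offset":[-3.05,-3,0],"turn":[0,0,0]}]' >/dev/null;python3 -m handwheel '[{"hand":7.5,"offset":[-3.05,-3,0],"turn":[0,0,0]},{"hand":7.5,"offset":[-3.05,-3,0],"turn":[0,0,0]},{"hand":7.5,"offset":[-3.05,-3,0],"turn":[0,0,0]},{"hand":7.5,"offset":[-3.05,-3,0],"turn":[0,0,0]},{"hand":7.5,"offset":[0,0,0],"turn":[0,0,0]}]' >/dev/null;python3 go.py .6462 -.179 .1
python3 - <<'E'
from h import *
from go import st2w
d=pics("8"); z=.012
print(bbox(proj("side",REEL+[*st2w(0,-.1),z])).round(1),bbox(proj("top",REEL+[*st2w(0,-.1),z])).round(1))
cv2.imwrite("pics/c8.png",cv2.resize(np.hstack([d["side"][70:160,200:310],d["top"][100:190,110:220]])[:,:,::-1],None,fx=3.6,fy=3.6,interpolation=cv2.INTER_CUBIC))
# orange again: top-face centroid
for n,roi in(("top",(275,125,45,50)),("side",(300,185,45,50))):
    h=cv2.cvtColor(d[n],cv2.COLOR_RGB2HSV);x,y,w,g=roi
    m=np.zeros(h.shape[:2],np.uint8); m[y:y+g,x:x+w]=cv2.inRange(h,(0,0,125),(180,50,255))[y:y+g,x:x+w]
    k,l,s,c=cv2.connectedComponentsWithStats(m); print(n,[q.tolist() for q in s[1:] if q[4]>15])
for P in([.6462,-.179,0],): print(bbox(proj("top",circ(.038,.006)+P)).round(1),bbox(proj("side",circ(.038,.006)+P)).round(1),bbox(proj("top",circ(.026,.064)+P)).round(1),bbox(proj("side",circ(.026,.064)+P)).round(1))
E
```

```text
t 14.6 pos [ 0.6406 -0.1864  0.1985] F [-0.2  0.2 -0.4] gap 0.876 grip 0.0
off cm [0.08 1.04 9.84] turn [-0.013 -0.002 -0.01 ] off after turn [0.09 0.92 9.85]
[242.9 105.3 267.2 135.1] [156.2 141.6 183.  167. ]
top []
side [[300, 185, 45, 50, 1390], [319, 210, 11, 4, 20]]
[283.1 137.1 307.7 161.3] [307.1 205.2 336.3 228.7] [288.3 136.2 306.  153.6] [313.9 195.1 334.7 211.5]
```

View pics/c8.png

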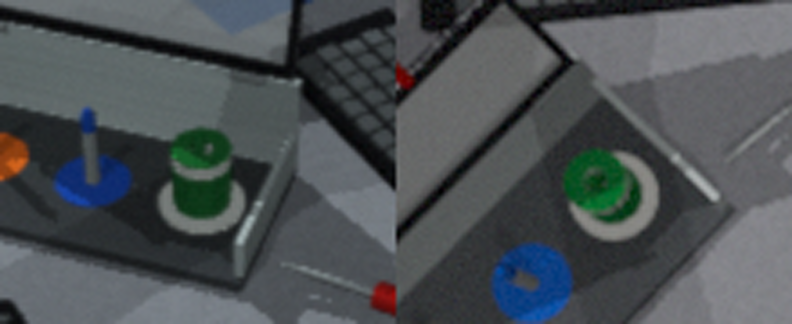

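The green reel sits flat on its base at the right-hand spindle, with its tip through the bore. Now the orange reel.

```bash
python3 -m handwheel '[{"hand":7.5,"offset":[0.1,0.85,2],"turn":[-0.013,-0.002,-0.01]},{"hand":7.5,"offset":[0,0,4],"turn":[0,0,0]},{"hand":7.5,"offset":[0,0,4],"turn":[0,0,0]},{"hand":7.5,"offset":[0,0,2],"turn":[0,0,0]},{"hand":7.5,"offset":[0,0,0],"turn":[0,0,0]}]' >/dev/null;python3 go.py .6465 -.18 .024
```

```text
t 15.2 pos [ 0.6451 -0.1679  0.0754] F [-0.3  0.5 -0.3] gap 0.878 grip 0.0
off cm [-0.96 -0.82  5.13] turn [ 0.002 -0.008  0.011] off after turn [-0.92 -0.8   5.14]
```

```bash
python3 -m handwheel '[{"hand":7.5,"offset":[-0.95,-0.8,0],"turn":[0.002,-0.008,0.011]},{"hand":7.5,"offset":[0,0,0],"turn":[0,0,0]},{"hand":7.5,"offset":[0,0,1.5],"turn":[0,0,0]},{"hand":7.5,"offset":[0,0,1.5],"turn":[0,0,0]},{"hand":7.5,"offset":[0,0,0],"turn":[0,0,0]}]' >/dev/null;python3 go.py .6465 -.18 .024
```

```text
t 15.7 pos [ 0.6475 -0.1824  0.0467] F [-0.4  0.3  0.3] gap 0.878 grip 0.0
off cm [0.24 0.1  2.27] turn [ 0.001  0.003 -0.002] off after turn [0.24 0.11 2.27]
```

```bash
python3 -m handwheel '[{"hand":7.5,"offset":[0.24,0.1,0.8],"turn":[0,0,0]},{"hand":7.5,"offset":[0,0,0.8],"turn":[0,0,0]},{"hand":7.5,"offset":[0,0,0.6],"turn":[0,0,0]},{"hand":7.5,"offset":[0,0,0],"turn":[0,0,0]}]' >/dev/null;python3 go.py .6465 -.18 .024;python3 -m handwheel '[{"hand":4,"offset":[0,0,0],"turn":[0,0,0]},{"hand":4,"offset":[0,0,0],"turn":[0,0,0]},{"hand":4,"offset":[0,0,0],"turn":[0,0,0]},{"hand":4,"offset":[0,0,0],"turn":[0,0,0]}]' 40 >/dev/null;python3 go.py .6465 -.18 .024;
python3 -m handwheel '[{"hand":4,"offset":[0,0,-2],"turn":[0,0,0]},{"hand":4,"offset":[0,0,-4],"turn":[0,0,0]},{"hand":4,"offset":[0,0,-4],"turn":[0,0,0]},{"hand":4,"offset":[0,0,-4],"turn":[0,0,0]},{"hand":4,"offset":[0,0,-1],"turn":[0,0,0]}]' >/dev/null;python3 go.py s 0 .1 .16
```

```text
t 16.1 pos [ 0.6473 -0.1806  0.0258] F [-0.4  0.5  0.1] gap 0.878 grip 0.0
off cm [ 0.1  -0.01  0.18] turn [ 0.001  0.005 -0.002] off after turn [ 0.1  -0.01  0.18]
t 16.5 pos [ 0.6481 -0.1809  0.0274] F [-0.   0.   2.3] gap 0.59 grip 42.3
off cm [ 0.18 -0.04  0.34] turn [ 0.002  0.007 -0.002] off after turn [ 0.18 -0.04  0.34]
t 17.0 pos [ 0.6487 -0.1811  0.1816] F [ 1.  -0.2 -1.2] gap 0.588 grip 42.1
off cm [48.21 26.59  1.75] turn [ 0.005  0.011 -0.003] off after turn [48.12 26.73  2.16]
```

```bash
python3 -m handwheel '[{"hand":4,"offset":[3,1.65,0],"turn":[0.005,0.011,0]},{"hand":4,"offset":[4,2.2,0],"turn":[0,0,0]},{"hand":4,"offset":[4,2.2,0],"turn":[0,0,0]},{"hand":4,"offset":[4,2.2,0],"turn":[0,0,0]},{"hand":4,"offset":[4,2.2,0],"turn":[0,0,0]}]' >/dev/null;python3 -m handwheel '[{"hand":4,"offset":[4,2.2,0],"turn":[0,0,0]},{"hand":4,"offset":[4,2.2,0],"turn":[0,0,0]},{"hand":4,"offset":[4,2.2,0],"turn":[0,0,0]},{"hand":4,"offset":[4,2.2,0],"turn":[0,0,0]},{"hand":4,"offset":[4,2.2,0],"turn":[0,0,0]}]' >/dev/null;python3 -m handwheel '[{"hand":4,"offset":[4,2.2,0],"turn":[0,0,0]},{"hand":4,"offset":[2,1.1,0],"turn":[0,0,0]},{"hand":4,"offset":[0,0,0],"turn":[0,0,0]},{"hand":4,"offset":[0,0,0],"turn":[0,0,0]}]' >/dev/null;python3 go.py s 0 .0982 .145
```

```text
t 18.4 pos [0.4853 0.3072 0.1776] F [-0.5 -0.6 -1.2] gap 0.584 grip 42.1
off cm [2.77 1.99 3.27] turn [-0.004 -0.005 -0.001] off after turn [2.78 1.98 3.26]
```

```bash
python3 -m handwheel '[{"hand":4,"offset":[1.4,1,0],"turn":[-0.004,-0.005,0]},{"hand":4,"offset":[1.4,1,1],"turn":[0,0,0]},{"hand":4,"offset":[0,0,1.2],"turn":[0,0,0]},{"hand":4,"offset":[0,0,1],"turn":[0,0,0]},{"hand":4,"offset":[0,0,0],"turn":[0,0,0]}]' >/dev/null;python3 go.py s 0 .0982 .145
python3 - <<'E'
from h import *
from go import st2w
d=pics("9"); zb=arm.get_state()["eef_pos"][2]-.0274
F=circ(.038,0);F=np.r_[F,F+[0,0,.006]]
print("want",bbox(proj("side",F+[*st2w(0,.1),zb])).round(1),bbox(proj("top",F+[*st2w(0,.1),zb])).round(1))
for n,roi in(("side",(170,60,50,50)),("top",(90,175,60,60))):
    h=cv2.cvtColor(d[n],cv2.COLOR_RGB2HSV);x,y,w,g=roi
    m=np.zeros(h.shape[:2],np.uint8); m[y:y+g,x:x+w]=cv2.inRange(h,(0,0,135),(180,45,255))[y:y+g,x:x+w]
    k,l,s,c=cv2.connectedComponentsWithStats(m); print(n,[q.tolist() for q in s[1:] if q[4]>15])
cv2.imwrite("pics/c9.png",cv2.resize(np.hstack([d["side"][50:140,150:260],d["top"][155:245,70:180]])[:,:,::-1],None,fx=3.6,fy=3.6,interpolation=cv2.INTER_CUBIC))
E
```

```text
t 18.9 pos [0.4784 0.3392 0.1442] F [ 0.1 -0.4 -0.5] gap 0.588 grip 42.1
off cm [ 0.1   0.09 -0.08] turn [-0.003  0.    -0.003] off after turn [ 0.1   0.1  -0.08]
want [180.   77.4 205.2  94.4] [ 95.5 185.1 123.8 212.8]
side [[202, 80, 4, 5, 17], [181, 82, 9, 11, 47], [171, 100, 8, 10, 22]]
top [[105, 185, 11, 5, 32], [115, 206, 6, 6, 16], [104, 217, 19, 18, 52]]
```

View pics/c9.png

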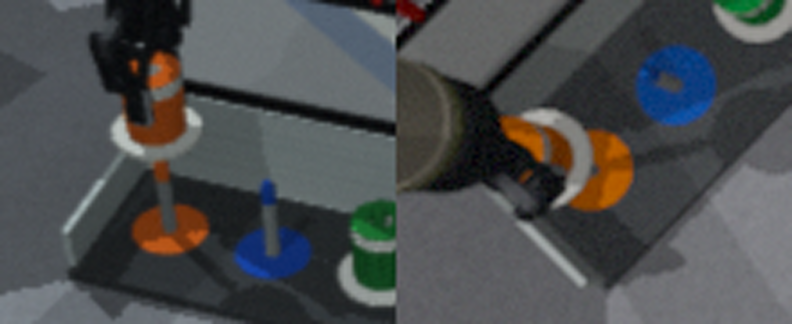

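The orange flange is centred over its spindle to within about 2 mm in both views. Lowering.

```bash
python3 -m handwheel '[{"hand":4,"offset":[0.15,0.05,1],"turn":[0,0,0]},{"hand":4,"offset":[0,0,1],"turn":[0,0,0]},{"hand":4,"offset":[0,0,1],"turn":[0,0,0]},{"hand":4,"offset":[0,0,1],"turn":[0,0,0]},{"hand":4,"offset":[0,0,0],"turn":[0,0,0]}]' >/dev/null;python3 go.py s 0 .0985 .04
```

```text
t 19.5 pos [0.4775 0.3419 0.1045] F [ 0.2 -0.2 -1.4] gap 0.585 grip 42.1
off cm [-0.12 -0.03  6.45] turn [-0.001 -0.    -0.002] off after turn [-0.11 -0.04  6.45]
```

```bash
python3 -m handwheel '[{"hand":4,"offset":[-0.05,0,1],"turn":[0,0,0]},{"hand":4,"offset":[0,0,1.2],"turn":[0,0,0]},{"hand":4,"offset":[0,0,1.2],"turn":[0,0,0]},{"hand":4,"offset":[0,0,1.2],"turn":[0,0,0]},{"hand":4,"offset":[0,0,1.2],"turn":[0,0,0]}]' |grep wrist;python3 go.py s 0 .0985 .0394
```

```text
wrist_force: [0.6, 0.0, -1.2]
t 20.0 pos [0.4785 0.342  0.047 ] F [ 0.6  0.  -1.2] gap 0.588 grip 42.1
off cm [-0.05 -0.12  0.76] turn [ 0.001 -0.    -0.002] off after turn [-0.05 -0.12  0.76]
```

```bash
python3 -m handwheel '[{"hand":4,"offset":[0,0,0.5],"turn":[0,0,0]},{"hand":4,"offset":[0,0,0.2],"turn":[0,0,0]},{"hand":4,"offset":[0,0,0],"turn":[0,0,0]}]' |grep -E 'wrist|eef';python3 -m handwheel '[{"hand":6.6,"offset":[0,0,0],"turn":[0,0,0]},{"hand":6.6,"offset":[0,0,0],"turn":[0,0,0]},{"hand":6.6,"offset":[0,0,0],"turn":[0,0,0]},{"hand":6.6,"offset":[0,0,-1],"turn":[0,0,0]},{"hand":6.6,"offset":[0,0,-3],"turn":[0,0,0]}]'|grep wrist; python3 -m handwheel '[{"hand":6,"offset":[0,0,-4],"turn":[0,0,0]},{"hand":5,"offset":[0,0,-4],"turn":[0,0,0]},{"hand":4,"offset":[0,0,-4],"turn":[0,0,0]},{"hand":4,"offset":[0,0,-4],"turn":[0,0,0]},{"hand":4,"offset":[0,0,-4],"turn":[0,0,0]}]' >/dev/null; python3 -m handwheel '[{"hand":3.5,"offset":[-3,-2,-2],"turn":[0,0,0]},{"hand":3.5,"offset":[-4,-2,0],"turn":[0,0,0]},{"hand":3.5,"offset":[0,0,0],"turn":[0,0,0]}]' >/dev/null; python3 go.py s .113 .0076 .236
python3 - <<'E'
from h import *
from go import st2w
d=pics("10"); z=.012
print(bbox(proj("side",REEL+[*st2w(0,.1),z])).round(1),bbox(proj("top",REEL+[*st2w(0,.1),z])).round(1))
for n in d:
  for nm in("reel_orange","reel_green","plaster","cover"):
    for r in arm.trace(n,nm)[:2]: print(n,nm,round(r["confidence"],2),np.round(r["bbox"],0))
cv2.imwrite("pics/c10.png",cv2.resize(np.hstack([d["side"][20:160,150:290],d["top"][115:255,60:200]])[:,:,::-1],None,fx=2.8,fy=2.8,interpolation=cv2.INTER_CUBIC))
E
```

```text
eef_pos: [0.4787, 0.3421, 0.041]
wrist_force: [0.5, 1.0, -1.7]
wrist_force: [-0.8, 0.2, -0.0]
t 21.6 pos [0.5046 0.2586 0.3035] F [ 0.9 -0.   0.3] gap 0.411 grip 0.0
off cm [-1.39 15.53  6.8 ] turn [ 0.003  0.003 -0.01 ] off after turn [-1.56 15.53  6.75]
[184.9  92.5 208.6 121.4] [107.3 189.3 137.1 214.3]
top reel_orange 0.74 [110. 190.  28.  24.]
top reel_orange 0.68 [ 62.  96.  97. 102.]
top reel_green 0.94 [153. 142.  30.  24.]
top reel_green 0.27 [ 57.  94. 148. 142.]
top plaster 0.94 [293. 200.  38.  40.]
top plaster 0.76 [212. 217.  54.  55.]
top cover 0.97 [ 55.  95. 104. 104.]
side reel_orange 0.96 [188.  95.  23.  28.]
side reel_green 0.77 [243. 104.  26.  29.]
side plaster 0.87 [166. 162.  60.  71.]
side plaster 0.79 [230. 230.  47.  53.]
side cover 0.76 [181.  25. 102.  70.]
side cover 0.41 [225. 315.  42.  62.]
```

View pics/c10.png

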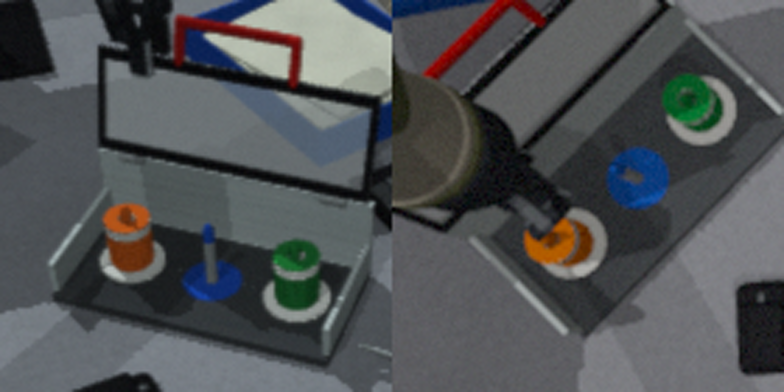

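Both reels stand flat with their spindle tips visible in the bores, and the cover leans open. Back to the handle to close it.

```bash
python3 -m handwheel '[{"hand":3.5,"offset":[-0.4,3.9,0],"turn":[0,0,-0.01]},{"hand":3.5,"offset":[-0.4,3.9,0],"turn":[0,0,0]},{"hand":3.5,"offset":[-0.4,3.9,0],"turn":[0,0,0]},{"hand":3.5,"offset":[-0.3,3.8,0],"turn":[0,0,0]},{"hand":3.5,"offset":[0,0,0],"turn":[0,0,0]}]' >/dev/null;python3 go.py s .113 .0076 .30
python3 - <<'E'
from h import *
from go import st2w
d=pics("11"); 
for y in(.065,-.065): print(proj("side",[*st2w(.1127,y),.257]).round(1),proj("top",[*st2w(.1127,y),.257]).round(1))
for n,roi in(("side",(180,10,110,60)),("top",(40,80,120,100))):
    h=cv2.cvtColor(d[n],cv2.COLOR_RGB2HSV);x,y,w,g=roi
    m=np.zeros(h.shape[:2],np.uint8); q=cv2.inRange(h,(0,150,70),(5,255,255))|cv2.inRange(h,(172,150,70),(180,255,255)); m[y:y+g,x:x+w]=q[y:y+g,x:x+w]
    k,l,s,c=cv2.connectedComponentsWithStats(m); print(n,[q.tolist() for q in s[1:] if q[4]>8])
cv2.imwrite("pics/c11.png",cv2.resize(np.hstack([d["side"][0:110,170:300],d["top"][70:180,40:170]])[:,:,::-1],None,fx=3,fy=3,interpolation=cv2.INTER_CUBIC))
E
```

```text
t 22.6 pos [0.62   0.3732 0.2996] F [-0.4  0.4 -0.4] gap 0.412 grip 0.0
off cm [-0.87 -0.73 -0.04] turn [ 0.002 -0.     0.011] off after turn [-0.88 -0.72 -0.04]
[[213.8  27.4]] [[ 63.9 151.9]]
[[255.6  34.7]] [[102.3 113.6]]
side [[212, 26, 45, 25, 225]]
top [[61, 112, 54, 49, 390]]
```

View pics/c11.png

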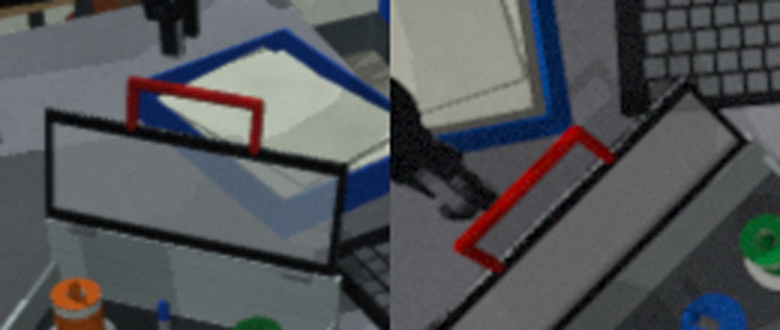

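```bash
python3 -m handwheel '[{"hand":3.5,"offset":[-0.87,-0.72,0],"turn":[0,0,0.011]},{"hand":3.5,"offset":[0,0,0.8],"turn":[0,0,0]},{"hand":3.5,"offset":[0,0,0],"turn":[0,0,0]}]' >/dev/null;python3 go.py s .113 .0076 .237
```

```text
t 23.0 pos [0.6192 0.3564 0.2928] F [-0.6  0.6  0.5] gap 0.412 grip 0.0
off cm [0.21 0.57 5.58] turn [-0.    -0.    -0.005] off after turn [0.21 0.57 5.58]
```

```bash
python3 -m handwheel '[{"hand":3.5,"offset":[0.2,0.57,0.8],"turn":[0,0,0]},{"hand":3.5,"offset":[0,0,0.8],"turn":[0,0,0]},{"hand":3.5,"offset":[0,0,0],"turn":[0,0,0]},{"hand":3.5,"offset":[0,0,0],"turn":[0,0,0]}]' >/dev/null;python3 go.py s .113 .0076 .237
```

```text
t 23.4 pos [0.622  0.3636 0.2769] F [0.5 0.2 0.2] gap 0.412 grip 0.0
off cm [-0.07 -0.15  3.99] turn [ 0.    -0.    -0.003] off after turn [-0.07 -0.15  3.99]
```

```bash
python3 -m handwheel '[{"hand":3.5,"offset":[0,-0.1,1],"turn":[0,0,0]},{"hand":3.5,"offset":[0,0,1.5],"turn":[0,0,0]},{"hand":3.5,"offset":[0,0,1.5],"turn":[0,0,0]},{"hand":3.5,"offset":[0,0,0],"turn":[0,0,0]}]' |grep wrist;python3 go.py s .113 .0076 .237; python3 -m handwheel '[{"hand":0,"offset":[0,0,0],"turn":[0,0,0]},{"hand":0,"offset":[0,0,0],"turn":[0,0,0]},{"hand":0,"offset":[0,0,0],"turn":[0,0,0]},{"hand":0,"offset":[0,0,0],"turn":[0,0,0]}]' 40 >/dev/null;python3 go.py s .113 .0076 .237
```

```text
wrist_force: [-0.2, 0.6, -1.3]
t 23.8 pos [0.6201 0.3622 0.234 ] F [-0.2  0.6 -1.3] gap 0.408 grip 0.0
off cm [-0.12  0.08 -0.3 ] turn [-0.004 -0.001 -0.003] off after turn [-0.12  0.08 -0.3 ]
t 24.2 pos [0.6215 0.3625 0.2375] F [-1.5 -2.3 -2.1] gap 0.128 grip 39.1
off cm [-0.04 -0.03  0.05] turn [ 0.001 -0.    -0.003] off after turn [-0.04 -0.03  0.05]
```

```bash
python3 -m handwheel '[{"hand":0,"offset":[0,-1.82,-0.4],"turn":[0,0,0]},{"hand":0,"offset":[0,-1.85,-0.18],"turn":[0,0,0]},{"hand":0,"offset":[0,-1.86,0.04],"turn":[0,0,0]},{"hand":0,"offset":[0,-1.84,0.26],"turn":[0,0,0]},{"hand":0,"offset":[0,-1.8,0.48],"turn":[0,0,0]}]' |grep -E "wrist|gap";python3 go.py s .0211 .008 .2355;  python3 -m handwheel '[{"hand":0,"offset":[0,-1.73,0.69],"turn":[0,0,0]},{"hand":0,"offset":[0,-1.63,0.89],"turn":[0,0,0]},{"hand":0,"offset":[0,-1.51,1.08],"turn":[0,0,0]},{"hand":0,"offset":[0,-1.37,1.26],"turn":[0,0,0]},{"hand":0,"offset":[0,0,0],"turn":[0,0,0]}]' |grep -E "wrist|gap";python3 go.py s -.0413 .008 .1964
```

```text
wrist_force: [1.6, 0.3, 6.4]
finger_gap: 0.119
t 24.7 pos [0.5601 0.2966 0.2369] F [1.6 0.3 6.4] gap 0.119 grip 42.2
off cm [-0.03 -0.22  0.14] turn [ 0.006  0.001 -0.003] off after turn [-0.03 -0.22  0.14]
wrist_force: [-0.4, -1.1, -0.6]
finger_gap: 0.121
t 25.2 pos [0.5162 0.2495 0.1957] F [-0.4 -1.1 -0.6] gap 0.121 grip 41.9
off cm [-0.05 -0.02 -0.07] turn [ 0.001  0.    -0.004] off after turn [-0.05 -0.02 -0.07]
```

```bash
python3 -m handwheel '[{"hand":0,"offset":[0,-1.02,1.16],"turn":[0,0,0]},{"hand":0,"offset":[0,-0.9,1.26],"turn":[0,0,0]},{"hand":0,"offset":[0,-0.77,1.34],"turn":[0,0,0]},{"hand":0,"offset":[0,-0.63,1.42],"turn":[0,0,0]},{"hand":0,"offset":[0,0,0],"turn":[0,0,0]}]' |grep -E "wrist|gap";python3 go.py s -.0745 .008 .1447;  python3 -m handwheel '[{"hand":0,"offset":[0,-0.49,1.47],"turn":[0,0,0]},{"hand":0,"offset":[0,-0.28,1.21],"turn":[0,0,0]},{"hand":0,"offset":[0,-0.17,1.07],"turn":[0,0,0]},{"hand":0,"offset":[0,-0.08,0.9],"turn":[0,0,0]},{"hand":0,"offset":[0,0,0],"turn":[0,0,0]}]' |grep -E "wrist|gap";python3 go.py s -.085 .008 .0885
```

```text
wrist_force: [-0.7, -1.7, -1.6]
finger_gap: 0.124
t 25.7 pos [0.4942 0.2258 0.1437] F [-0.7 -1.7 -1.6] gap 0.124 grip 43.5
off cm [-0.06 -0.1  -0.1 ] turn [ 0.    -0.    -0.004] off after turn [-0.06 -0.1  -0.1 ]
wrist_force: [-2.4, -3.5, 0.0]
finger_gap: 0.125
t 26.2 pos [0.487  0.2181 0.0969] F [-2.4 -3.5  0. ] gap 0.125 grip 45.1
off cm [-0.07 -0.1   0.84] turn [-0.    -0.    -0.004] off after turn [-0.07 -0.1   0.84]
```

```bash
python3 -m handwheel '[{"hand":0,"offset":[0,0,0.4],"turn":[0,0,0]},{"hand":0,"offset":[0,0,0.3],"turn":[0,0,0]},{"hand":0,"offset":[0,0,0.2],"turn":[0,0,0]},{"hand":0,"offset":[0,0,0.1],"turn":[0,0,0]},{"hand":0,"offset":[0,0,0],"turn":[0,0,0]}]' |grep -E "wrist|gap";python3 go.py s -.085 .008 .0885
```

```text
wrist_force: [-2.2, -5.7, -1.1]
finger_gap: 0.123
t 26.7 pos [0.4867 0.2179 0.0877] F [-2.2 -5.7 -1.1] gap 0.123 grip 45.4
off cm [-0.07 -0.07 -0.08] turn [-0.    -0.    -0.004] off after turn [-0.07 -0.07 -0.08]
```

```bash
python3 -m handwheel '[{"hand":0,"offset":[0,0,0.15],"turn":[0,0,0]},{"hand":0,"offset":[0,0,0.15],"turn":[0,0,0]},{"hand":0,"offset":[0,0,0],"turn":[0,0,0]}]' |grep -E "wrist|gap";python3 go.py s -.085 .008 .0885
```

```text
wrist_force: [-3.8, -4.9, -0.1]
finger_gap: 0.12
t 27.0 pos [0.4867 0.2179 0.0848] F [-3.8 -4.9 -0.1] gap 0.12 grip 45.4
off cm [-0.07 -0.06 -0.37] turn [-0.    -0.    -0.004] off after turn [-0.07 -0.06 -0.37]
```

```bash
python3 -m handwheel '[{"hand":0,"offset":[0,0,0.2],"turn":[0,0,0]},{"hand":0,"offset":[0,0,0.2],"turn":[0,0,0]},{"hand":0,"offset":[0,0,0],"turn":[0,0,0]}]' |grep -E "wrist|gap";python3 go.py s -.085 .008 .0885
python3 - <<'E'
from h import *
from go import st2w
d=pics("12")
for y in(.065,-.065): print(proj("side",[*st2w(-.085,y),.108]).round(1),proj("side",[*st2w(-.085,y),.116]).round(1))
h=cv2.cvtColor(d["side"],cv2.COLOR_RGB2HSV);x,y,w,g=160,65,130,90
m=np.zeros(h.shape[:2],np.uint8); q=cv2.inRange(h,(0,150,90),(5,255,255)); m[y:y+g,x:x+w]=q[y:y+g,x:x+w]
print([q.tolist() for q in cv2.connectedComponentsWithStats(m)[2][1:] if q[4]>8],"start was 190 98 50 21")
E
```

```text
wrist_force: [-11.6, -8.1, 42.3]
finger_gap: 0.125
t 27.3 pos [0.4868 0.2179 0.0837] F [-11.6  -8.1  42.3] gap 0.125 grip 49.6
off cm [-0.07 -0.07 -0.48] turn [ 0.002 -0.001 -0.004] off after turn [-0.07 -0.07 -0.48]
[[192.  108.7]] [[191.7 106.6]]
[[233.4 118. ]] [[233.3 115.9]]
[[190, 99, 9, 11, 33], [214, 107, 26, 12, 82]] start was 190 98 50 21
```

That's firm contact with the stop (42 N), and the handle is at its starting pixels, so the cover is shut. Easing off and releasing.

```bash
python3 -m handwheel '[{"hand":0,"offset":[0,0,-0.25],"turn":[0,0,0]},{"hand":0.5,"offset":[0,0,0],"turn":[0,0,0]},{"hand":3.2,"offset":[0,0,0],"turn":[0,0,0]},{"hand":3.2,"offset":[0,0,0],"turn":[0,0,0]},{"hand":3.2,"offset":[0,0,0],"turn":[0,0,0]}]' |grep -E "wrist|gap";python3 -m handwheel '[{"hand":3.2,"offset":[0,0,-1],"turn":[0,0,0]},{"hand":3.2,"offset":[0,0,-2],"turn":[0,0,0]},{"hand":3.2,"offset":[0,0,-3],"turn":[0,0,0]},{"hand":3.2,"offset":[0,0,-3],"turn":[0,0,0]},{"hand":3.2,"offset":[0,0,-4],"turn":[0,0,0]}]'|grep -E "eef|wrist"
python3 - <<'E'
from h import *
d=pics("13")
h=cv2.cvtColor(d["side"],cv2.COLOR_RGB2HSV);x,y,w,g=160,65,130,90
m=np.zeros(h.shape[:2],np.uint8); q=cv2.inRange(h,(0,150,90),(5,255,255)); m[y:y+g,x:x+w]=q[y:y+g,x:x+w]
print([q.tolist() for q in cv2.connectedComponentsWithStats(m)[2][1:] if q[4]>8],"start was 190 98 50 21")
bx={}
for n in d:
    rs=[r for r in arm.trace(n,"plaster") if r["confidence"]>.3]; r=min(rs,key=lambda r:r["bbox"][2]*r["bbox"][3]); print(n,[(round(q["confidence"],2),np.round(q["bbox"])) for q in rs]); b=r["bbox"]; bx[n]=np.array([b[0],b[1],b[0]+b[2],b[1]+b[3]])-.5
print(fit(DISC,bx,[.43,-.22,0]))
for n in d:
    # white silhouette by contour of refined mask
    print(bbox(proj(n,DISC+[.4295,-.2223,0])).round(1),bx[n].round(1))
E
```

```text
wrist_force: [0.4, 0.4, 0.4]
finger_gap: 0.377
eef_pos: [0.4865, 0.2181, 0.2142]
wrist_force: [0.0, -0.1, -0.2]
[[190, 98, 50, 21, 196]] start was 190 98 50 21
top [(0.96, array([294., 199.,  40.,  43.])), (0.72, array([214., 217.,  52.,  57.])), (0.67, array([295., 260.,  60.,  62.]))]
side [(0.85, array([229., 228.,  46.,  54.])), (0.84, array([165., 166.,  62.,  67.])), (0.59, array([134., 256.,  77.,  85.]))]
(array([ 0.42740805, -0.22696029,  0.00819705]), np.float64(2.7063167001050203))
[291.3 200.  331.  238.1] [293.3 198.7 332.8 241.6]
[228.5 228.  275.6 281. ] [228.9 227.6 275.2 281.7]
```

The cover is shut, with the handle pixels identical to the start. The plaster is still at about (0.4285,-0.2235). I'll push it with open fingers as a two-point cradle along azimuth −57.7°.

```bash
python3 -m handwheel '[{"hand":8.5,"offset":[0,0,0],"turn":[0,0,0.13]},{"hand":8.5,"offset":[0,0,0],"turn":[0,0,0.13]},{"hand":8.5,"offset":[0,0,0],"turn":[0,0,0]}]' >/dev/null; python3 go.py .3955 -.171 .2 .5637
```

```text
t 28.9 pos [0.4864 0.2182 0.2122] F [-0.6  0.5  0. ] gap 0.87 grip 0.0
off cm [-28.17 -28.35   1.24] turn [-0.001 -0.    -0.004] off after turn [-28.04 -28.48   1.22]
```

```bash
python3 -m handwheel '[{"hand":8.5,"offset":[-3.1,-3.15,0],"turn":[0,0,0]},{"hand":8.5,"offset":[-3.1,-3.15,0],"turn":[0,0,0]},{"hand":8.5,"offset":[-3.1,-3.15,0],"turn":[0,0,0]},{"hand":8.5,"offset":[-3.1,-3.15,0],"turn":[0,0,0]},{"hand":8.5,"offset":[-3.1,-3.15,0],"turn":[0,0,0]}]' >/dev/null;python3 -m handwheel '[{"hand":8.5,"offset":[-3.1,-3.15,0],"turn":[0,0,0]},{"hand":8.5,"offset":[-3.1,-3.15,0],"turn":[0,0,0]},{"hand":8.5,"offset":[-3.1,-3.15,0],"turn":[0,0,0]},{"hand":8.5,"offset":[-2,-2,0],"turn":[0,0,0]},{"hand":8.5,"offset":[0,0,0],"turn":[0,0,0]}]' >/dev/null;python3 go.py .3955 -.171 .1 .5637
```

```text
t 29.9 pos [ 0.3979 -0.1568  0.2126] F [ 0.1 -0.1  0. ] gap 0.995 grip 0.0
off cm [-1.08 -0.95 11.26] turn [-0.     0.    -0.005] off after turn [-1.08 -0.96 11.26]
```

```bash
python3 -m handwheel '[{"hand":8.54,"offset":[-0.9,-0.95,0],"turn":[0,0,0]},{"hand":8.54,"offset":[0,0,3],"turn":[0,0,0]},{"hand":8.54,"offset":[0,0,3],"turn":[0,0,0]},{"hand":8.54,"offset":[0,0,3],"turn":[0,0,0]},{"hand":8.54,"offset":[0,0,0],"turn":[0,0,0]}]' >/dev/null;python3 go.py .3955 -.171 .012 .5637
python3 - <<'E'
from h import *
d=pics("14")
cv2.imwrite("pics/c12.png",cv2.resize(np.hstack([d["side"][140:340,140:370],d["top"][130:330,190:420]])[:,:,::-1],None,fx=1.7,fy=1.7,interpolation=cv2.INTER_CUBIC))
E
```

```text
t 30.4 pos [ 0.3946 -0.1647  0.12  ] F [-1.1  0.2  0.9] gap 1.002 grip 0.0
off cm [-0.64 -0.23 10.8 ] turn [-0.003 -0.005  0.001] off after turn [-0.58 -0.26 10.8 ]
```

View pics/c12.png

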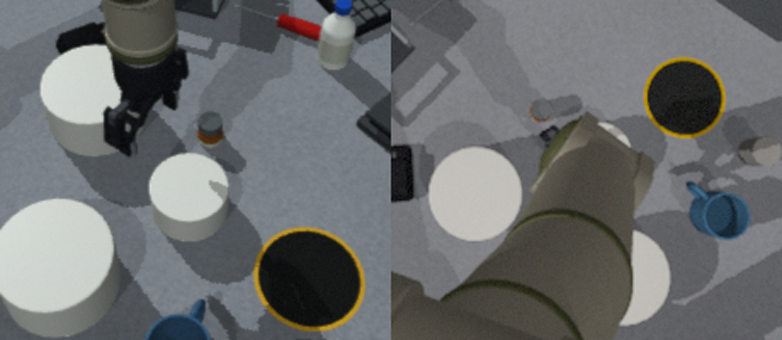

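The gripper stands up-range of the small plaster disc at crop (190,195), fingers spread across the push line towards the yellow circle. That was my last allowed picture, so from here I rely on numbers only.

```bash
python3 -m handwheel '[{"hand":8.54,"offset":[-0.3,-0.2,2],"turn":[0,0,0]},{"hand":8.54,"offset":[0,0,2],"turn":[0,0,0]},{"hand":8.54,"offset":[0,0,2],"turn":[0,0,0]},{"hand":8.54,"offset":[0,0,2],"turn":[0,0,0]},{"hand":8.54,"offset":[0,0,0],"turn":[0,0,0]}]' |grep wrist;python3 go.py .3955 -.171 .014 .5637
```

```text
wrist_force: [-0.3, -0.5, 0.4]
t 31.0 pos [ 0.3964 -0.1692  0.0425] F [-0.3 -0.5  0.4] gap 0.999 grip 0.0
off cm [-0.1  -0.17  2.85] turn [ 0.001 -0.001 -0.001] off after turn [-0.1  -0.17  2.85]
```

```bash
python3 -m handwheel '[{"hand":8.54,"offset":[0,-0.17,1.4],"turn":[0,0,0]},{"hand":8.54,"offset":[0,0,1.4],"turn":[0,0,0]},{"hand":8.54,"offset":[-0.7,0,0],"turn":[0,0,0]},{"hand":8.54,"offset":[-0.7,0,0],"turn":[0,0,0]},{"hand":8.54,"offset":[0,0,0],"turn":[0,0,0]}]' |grep wrist;python3 go.py .5061 -.3464 .014 .5637
python3 -m handwheel '[{"hand":8.54,"offset":[-1,0,0],"turn":[0,0,0]},{"hand":8.54,"offset":[-1,0,0],"turn":[0,0,0]},{"hand":8.54,"offset":[-1,0,0],"turn":[0,0,0]},{"hand":8.54,"offset":[-1,0,0],"turn":[0,0,0]},{"hand":8.54,"offset":[-1,0,0],"turn":[0,0,0]}]' |grep wrist;python3 go.py .5061 -.3464 .014 .5637
```

```text
wrist_force: [-0.7, -0.1, 0.4]
t 31.5 pos [ 0.4037 -0.1809  0.03  ] F [-0.7 -0.1  0.4] gap 1.004 grip 0.3
off cm [-19.47  -0.14   1.48] turn [ 0.003 -0.006 -0.002] off after turn [-19.46  -0.18   1.6 ]
wrist_force: [-4.4, 7.3, 7.6]
t 32.0 pos [ 0.4282 -0.2208  0.0291] F [-4.4  7.3  7.6] gap 1.0 grip 5.1
off cm [-14.8   -0.12   1.34] turn [ 0.002 -0.012 -0.001] off after turn [-14.78  -0.13   1.51]
```

```bash
python3 -m handwheel '[{"hand":8.54,"offset":[-1.2,0,0.2],"turn":[0,-0.005,0]},{"hand":8.54,"offset":[-1.2,0,0.2],"turn":[0,-0.005,0]},{"hand":8.54,"offset":[-1.2,0,0.2],"turn":[0,0,0]},{"hand":8.54,"offset":[-1.2,0,0],"turn":[0,0,0]},{"hand":8.54,"offset":[-1.2,0,0],"turn":[0,0,0]}]' |grep wrist;python3 go.py .5061 -.3464 .014 .5637
python3 - <<'E'
from h import *
d=pics("15")
for n in d:
    for r in arm.trace(n,"plaster"):
        if r["confidence"]>.3: b=r["bbox"]; print(n,round(r["confidence"],2),np.round(b,1))
P=np.array([.4938,-.3268,0]);print(bbox(proj("top",DISC+P)).round(1),bbox(proj("side",DISC+P)).round(1))
E
```

```text
wrist_force: [-3.9, 6.3, 5.2]
t 32.5 pos [ 0.4601 -0.2713  0.0233] F [-3.9  6.3  5.2] gap 1.001 grip 11.2
off cm [-8.8  -0.12  0.91] turn [ 0.002 -0.002 -0.001] off after turn [-8.8  -0.12  0.93]
top 0.89 [209.8 221.5  29.1  52.2]
top 0.8 [316.5 271.6  37.9  49.4]
side 0.79 [267.2 246.2  49.   61.7]
side 0.75 [133.3 256.4  78.2  83. ]
side 0.59 [164.1 165.8  60.5  65.5]
[325.4 178.4 366.8 216.8] [271.9 253.  322.1 309.2]
```

```bash
cat > pl.py <<'E'
from h import *
def side_xy():
    d=pics("x"); r=min((r for r in arm.trace("side","plaster") if r["confidence"]>.3),key=lambda r:np.hypot(*(np.array(r["bbox"][:2])+np.array(r["bbox"][2:])/2-[295,285])))
    b=np.array(r["bbox"]); b=np.r_[b[:2],b[:2]+b[2:]]-.5
    # white pixels within/near box as 2nd measure
    h=cv2.cvtColor(d["side"],cv2.COLOR_RGB2HSV); m=cv2.inRange(h,(0,0,95),(180,40,255)); 
    out=[]
    for bb in (b,mb(r["pixels"])):
        g=least_squares(lambda x:(bbox(proj("side",DISC+[*x,0]))-bb)[[0,2,3]],[.48,-.3]); out.append((g.x.round(4),np.abs(g.fun).max().round(2)))
    rt=[(round(r["confidence"],2),np.round(r["bbox"],1)) for r in arm.trace("top","plaster")]
    print(out,b.round(1),rt)
    p=arm.get_state(); Q=R.from_quat(p["tcp_rot"])
    print("plaster in tool frame cm",[(Q.inv().apply(np.r_[o[0],0]-p["eef_pos"])*100).round(2)[:2] for o in out],"to spot, tool cm",[(Q.inv().apply(np.r_[[.5305,-.385]-o[0],0])*100).round(2)[:2] for o in out])
side_xy()
E
python3 pl.py
```

```text
[(array([ 0.4853, -0.3132]), np.float64(0.53)), (array([ 0.4864, -0.3113]), np.float64(0.24))] [266.7 250.8 315.2 305.4] [(0.91, array([317.6, 270.8,  37.4,  50.6])), (0.7, array([211.9, 218.6,  24.3,  53.8])), (0.5, array([ 78.5, 116.7, 125.3, 120.1])), (0.39, array([ 79.7, 116.1, 108.8, 111.1])), (0.16, array([248.2,  96.6,  19.4,  27.7]))]
plaster in tool frame cm [array([-4.64, -0.11]), array([-4.54,  0.08])] to spot, tool cm [array([-8.48,  0.01]), array([-8.59, -0.19])]
```

```bash
python3 -m handwheel '[{"hand":8.54,"offset":[-1.4,0,0.2],"turn":[0,0,0]},{"hand":8.54,"offset":[-1.4,0,0.2],"turn":[0,0,0]},{"hand":8.54,"offset":[-1.4,0,0],"turn":[0,0,0]},{"hand":8.54,"offset":[-1.4,0,0],"turn":[0,0,0]},{"hand":8.54,"offset":[-0.8,0,0],"turn":[0,0,0]}]' |grep wrist;python3 go.py .5061 -.3464 .014 .5637;python3 pl.py
```

```text
wrist_force: [-3.8, 8.2, 7.9]
t 33.4 pos [ 0.4948 -0.3261  0.0188] F [-3.8  8.2  7.9] gap 0.998 grip 13.8
off cm [-2.33 -0.12  0.48] turn [ 0.002 -0.001 -0.002] off after turn [-2.33 -0.13  0.48]
[(array([ 0.52  , -0.3735]), np.float64(0.39)), (array([ 0.5216, -0.3677]), np.float64(0.09))] [290.5 262.8 343.7 323.1] [(0.64, array([211.1, 216.7,  39.6,  58.1])), (0.64, array([316.4, 270.5,  39.1,  50.2]))]
plaster in tool frame cm [array([-5.22, -0.39]), array([-4.81,  0.06])] to spot, tool cm [array([-1.53,  0.28]), array([-1.94, -0.17])]
```

```bash
python3 -m handwheel '[{"hand":8.54,"offset":[-0.8,0,0],"turn":[0,0,0]},{"hand":8.54,"offset":[-0.8,0,0],"turn":[0,0,0]},{"hand":8.54,"offset":[-0.4,0,0],"turn":[0,0,0]},{"hand":8.54,"offset":[0,0,0],"turn":[0,0,0]}]' |grep wrist;python3 go.py .5061 -.3464 .014 .5637;python3 pl.py
```

```text
wrist_force: [-2.7, 4.1, 6.9]
t 34.0 pos [ 0.5054 -0.343   0.0188] F [-2.7  4.1  6.9] gap 1.002 grip 9.2
off cm [-0.32 -0.12  0.48] turn [ 0.002 -0.    -0.002] off after turn [-0.32 -0.12  0.48]
[(array([ 0.5254, -0.3866]), np.float64(0.41)), (array([ 0.5304, -0.3813]), np.float64(0.98))] [295.2 267.3 349.1 327.5] [(0.91, array([317. , 268.7,  37.8,  52.6])), (0.69, array([212.8, 217.4,  41.8,  56.7]))]
plaster in tool frame cm [array([-4.75, -0.63]), array([-4.57,  0.07])] to spot, tool cm [array([-0.14,  0.52]), array([-0.32, -0.19])]
```

```bash
python3 -m handwheel '[{"hand":8.54,"offset":[-0.2,0,0],"turn":[0,0,0]},{"hand":8.54,"offset":[0,0,0],"turn":[0,0,0]},{"hand":8.54,"offset":[1,0,0],"turn":[0,0,0]},{"hand":8.54,"offset":[2,0,0],"turn":[0,0,0]},{"hand":8.54,"offset":[1,0,-1],"turn":[0,0,0]}]' |grep wrist;python3 -m handwheel '[{"hand":8.54,"offset":[0,0,-4],"turn":[0,0,0]},{"hand":8.54,"offset":[0,0,-4],"turn":[0,0,0]},{"hand":8.54,"offset":[2,3,-4],"turn":[0,0,0]},{"hand":8.54,"offset":[4,3,-4],"turn":[0,0,0]},{"hand":8.54,"offset":[4,3,-2],"turn":[0,0,0]}]' >/dev/null;python3 -m handwheel '[{"hand":8.54,"offset":[4,3,0],"turn":[0,0,0]},{"hand":8.54,"offset":[4,3,0],"turn":[0,0,0]},{"hand":8.54,"offset":[4,3,0],"turn":[0,0,0]},{"hand":8.54,"offset":[4,3,0],"turn":[0,0,0]},{"hand":8.54,"offset":[4,3,0],"turn":[0,0,0]}]'
cat > chk.py <<'E'
from h import *
from go import st2w
d=pics("z")
for n in d:
    f=[r for r in arm.trace(n,"plaster") if r["confidence"]>.3]
    exp=bbox(proj(n,DISC+[.5305,-.385,0]))
    r=min(f,key=lambda r:abs(mb(r["pixels"])-exp).sum()); print(n,"plaster",np.r_[r["bbox"][:2],np.array(r["bbox"][:2])+r["bbox"][2:]].round(1)-.5,mb(r["pixels"]),"ideal",exp.round(1))
    for nm,y in(("reel_orange",.1),("reel_green",-.1)):
        e=bbox(proj(n,REEL+[*st2w(0,y),.012])); rs=[mb(r["pixels"]) for r in arm.trace(n,nm)]
        if rs: print(n,nm,min(rs,key=lambda b:abs(b-e).sum()),e.round(1))
    h=cv2.cvtColor(d[n],cv2.COLOR_RGB2HSV); m=cv2.inRange(h,(15,100,80),(35,255,255)); e=exp.astype(int)
    z=np.zeros_like(m); z[e[1]-20:e[3]+20,e[0]-20:e[2]+20]=m[e[1]-20:e[3]+20,e[0]-20:e[2]+20]; print("ring px",int((z>0).sum()),mb(z))
h=cv2.cvtColor(d["side"],cv2.COLOR_RGB2HSV);m=np.zeros(h.shape[:2],np.uint8);m[65:155,160:290]=cv2.inRange(h,(0,150,90),(5,255,255))[65:155,160:290]
print([q.tolist() for q in cv2.connectedComponentsWithStats(m)[2][1:] if q[4]>8],"start 190 98 50 21")
E
python3 chk.py
```

```text
wrist_force: [-0.3, 0.3, -0.4]
time: 35.7
eef_pos: [0.5267, 0.0548, 0.1962]
tcp_rot: [0.484, 0.875, 0.001, 0.002]
wrist_force: [2.2, 0.4, 0.7]
finger_gap: 1.0
grasp_force: 0.0
top plaster [341.5 161.4 385.7 206.1] [343.5 165.5 385.5 206.5] ideal [344.3 166.1 386.7 205. ]
top reel_orange [ 79.5 117.5 159.5 199.5] [107.3 189.3 137.1 214.3]
top reel_green [ 76.5 114.5 160.5 199.5] [156.2 141.6 183.  167. ]
ring px 295 [338.5 163.5 386.5 211.5]
side plaster [297.9 266.2 350.6 325.2] [296.5 267.5 349.5 325.5] ideal [297.3 267.8 350.4 325.9]
side reel_orange [186.5  99.5 207.5 120.5] [184.9  92.5 208.6 121.4]
side reel_green [243.5 112.5 267.5 134.5] [242.9 105.3 267.2 135.1]
ring px 401 [288.5 279.5 354.5 334.5]
[[190, 98, 36, 20, 130], [236, 107, 4, 8, 17]] start 190 98 50 21
```

```bash
python3 -m handwheel '[{"hand":8.5,"offset":[0,0,0],"turn":[0,0,0]},{"hand":8.5,"offset":[0,0,0],"turn":[0,0,0]},{"hand":8.5,"offset":[0,0,0],"turn":[0,0,0]},{"hand":8.5,"offset":[0,0,0],"turn":[0,0,0]}]' >/dev/null; python3 chk.py | grep plaster; python3 -c "
from bench import arm
print(arm.sign_off())"
```

```text
top plaster [346.3 165.  387.5 204.7] [344.5 166.5 386.5 205.5] ideal [344.3 166.1 386.7 205. ]
side plaster [296.  267.7 350.6 325.3] [296.5 267.5 349.5 324.5] ideal [297.3 267.8 350.4 325.9]
the job is handed in; nothing more can be done
None
```

The job is handed in at about 36 s of the 208 s allowed, with no verdict returned: the orange and green reels (no blue one was present) are down on their spindles, the cover was lowered under grip and is shut, and the plaster measures within about 3 mm of the circle's centre.

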